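# Dress the café counter display

### The arm

A 6-joint arm with a two-finger parallel gripper is mounted at the origin on the work surface. World frame = base frame: x ahead of the robot, y to its left, z up, the work surface at z = 0. Lengths are in m, angles in degrees, forces in N, time in s.
With the tool pointing down it reaches from about 0.4 to 0.825 m from the base axis. Payload 7 kg.
Tool frame: the origin (TCP) lies between the finger pads; the fingertips stand ctrl.nose_length ahead of it and the grasp point (between the pads) lies 2 mm behind it (ctrl.nose_length is the distance from the TCP to the fingertips, in m); z points along the fingers, y is the line along which they close (so a half turn about z gives the same grasp; the last joint's range is limited). The gripper opens to 88 mm and grips with 3 to 60 N. Pads are 19 mm wide; open, the fingers measure 130 mm over their backs; the gripper's body (78 mm by 193 mm) begins 47 mm behind the grasp point.
Start: joints at [-57.806, 20.546, 0.682, 0, -70.136, -16.507], TCP at [0.182, -0.65, 0.244] pointing down, gripper open.
Joint ranges: [-176.03, 176.03], [-82.01, 121.73], [-58.28, 71.71], [-173.87, 95.51], [-174.79, -0.11], [-173.66, 173.66]. Speed limits (degrees/s): [136.94, 136.94, 172.46, 180, 180, 180].

### API

Orientations are given as [roll, pitch, yaw] about the fixed x, y, z axes, in that order (R = Rz(yaw) Ry(pitch) Rx(roll)).
In Python, from plant import ctrl gives the robot as it stands.
- The arm moves only by the tool apply_moves, never from a script. Its argument "commands" is a list of rows, each a list of 3 entries, a list of its own where there are three numbers: the shift along the world's x, y, z in cm, then the turn about the world's z in rad, then the closure, from 0 (fully open) to 1 (shut). In form: [[[x, y, z], turn, jaw], ...]. A call has 1 to 20 rows; each row is the pose to reach, as a shift and turn from the pose commanded when the call began; what a row does not reach only later rows make up. A row lasts 1/12 s, in which the tool goes at most 41.7 mm and 7.16 degrees, less where a joint would pass 70% of its speed; a pose out of reach is approached as far as the arm can. A call with a gripper value outside its range is refused whole. The fingers move at their own pace and stop on an object; the grip force is fixed at half the most. Time passes only in rows, so rows that repeat a pose let the fingers close. It gives the time, the measured TCP pose, the force, the opening and the grip force at its end, in the units of the state.
- ctrl.get_obs(): the state, without advancing time (a new reading comes with each control period).
- ctrl.snapshot(name): name is "scene" or "side" or "wrist"; returns a dict with "img" (480x640x3 uint8, red, green, blue), "fx", "fy", "cx", "cy" (pixels), "dist_coeffs" ([k1, k2, p1, p2, k3] as OpenCV has them; the pictures are not rectified), "T" (4x4, takes a point from camera to world coordinates). Camera axes: x right, y up, looking along -z (the intrinsics and any distortion apply to the point x, -y, -z); pixel columns grow to the right and rows downward; lengths in m; the calibration is good to about 2 mm. A picture is of the moment at which its call begins. There is no depth.
- ctrl.close_job(): hands the job in; it is judged then, once.
Trained networks look in a picture, given as the dict that the camera call returned (one of the last four; its "shot" number tells which), for a name from the list of things; names that differ only in an ending like _2 or _b are one class to them, and where a whole thing is asked for, a point or a joint stands for the part that bears it (a point fixed in the world has none). Each returns a list of dicts, best first, with "score" (0 to 1); they miss things now and then, are a little off and sometimes report something else, mostly with a low value. They report only what shows in the picture. A call takes as long as a camera call. They do not tell look-alikes from the thing itself.
- ctrl.search_frame(picture, target): "at" ([column, row] in pixels, amid what is visible of it).
- ctrl.spot_point(picture, target): "at" ([column, row] in pixels: a listed point, or the origin of a listed thing).
The state is a dict: "clock": time; "joint_pos": joint angles; "qvel": joint speeds; "tau": joint torques, N m; "tool_pos": TCP position; "orientation": TCP orientation; "force": force on the tool from outside, world axes, zero at the start; "moment": the same for the moment, N m; "opening": finger opening in m; "gripper_force": force on a finger pad.
Only numpy, scipy, OpenCV 4.12 (cv2) and the standard library are available. Lean on these libraries where they do the work, as an engineer would, in place of code of your own. Each camera call takes 0.05 s, during which the arm holds its last target. There are 200 camera calls.

### The job

Get the counter display ready: tap the cake dish gently along the wooden stand (never harder than 15 N) until it sits wholly inside the gold ring, and stand every chocolate carton that is there upright on a short end, one to a chalked rectangle on the slate and square with it, pinching the thin cartons softly (no more than 80 N from both fingers together). When all of that is in place, press the green button for the display light; leave everything else where it is.

Things in the scene. Friction and masses are not known exactly. Their poses are not given: they have to be found in the camera images.
- dish: Round pale blue porcelain cake dish, loose, straight-sided drum 120 mm across and 36 mm high with a low smooth clear lid (96 mm across, top 60 mm above the underside; wider than the gripper opens, so it is pushed, not gripped). About 0.3 to 0.6 kg. Rests on the wooden stand. Origin: centre of its underside, z up.
- stand: Fixed round dark wooden stand, 250 mm across and 18 mm high, with a thin gold ring painted on top, concentric, 132 mm across inside. Origin: centre of its underside; its yaw is arbitrary.
- stand_mark (a point): Centre of the gold ring, on the top face of the stand (18 mm above the counter).
- slate: Dark slate strip let in flush with the counter, 110 x 430 mm (x, y), practically no step. Four chalked rectangles in a row along its y axis, 105 mm apart. Origin: its centre at counter height; x is its short direction, y its long one.
- light_top (a point): Top centre of the green push button (32 mm across) of the display light, on a small black housing; pressed straight down.
- light (a joint): Travel of the light button, m: 0 released, 0.006 fully down (about 4 N); it springs back.
- place0 (a point): Centre of chalked rectangle 0, at counter height; the rectangle measures 56 mm along the strip's x and 86 mm along its y, inside the chalk line; axes as the strip's.
- place1 (a point): Centre of chalked rectangle 1, at counter height; the rectangle measures 56 mm along the strip's x and 86 mm along its y, inside the chalk line; axes as the strip's.
- place2 (a point): Centre of chalked rectangle 2, at counter height; the rectangle measures 56 mm along the strip's x and 86 mm along its y, inside the chalk line; axes as the strip's.
- place3 (a point): Centre of chalked rectangle 3, at counter height; the rectangle measures 56 mm along the strip's x and 86 mm along its y, inside the chalk line; axes as the strip's.
- carton_red: Red chocolate carton with a paper band and a gold seal, 92 x 58 x 28 mm along its own x, y, z, about 0.11 kg; starts lying flat (28 mm high) on the counter, its x roughly away from the robot. Origin: centre of the 92 x 58 face that lies underneath at the start. Upright: its x axis vertical, either end up, standing on a 58 x 28 mm end. May be absent (None).
- carton_red_center (a point): Middle of the red carton's volume.
- carton_blue: Blue chocolate carton with a paper band and a gold seal, 92 x 58 x 28 mm along its own x, y, z, about 0.11 kg; starts lying flat (28 mm high) on the counter, its x roughly away from the robot. Origin: centre of the 92 x 58 face that lies underneath at the start. Upright: its x axis vertical, either end up, standing on a 58 x 28 mm end. May be absent (None).
- carton_blue_center (a point): Middle of the blue carton's volume.
- carton_green: Green chocolate carton with a paper band and a gold seal, 92 x 58 x 28 mm along its own x, y, z, about 0.11 kg; starts lying flat (28 mm high) on the counter, its x roughly away from the robot. Origin: centre of the 92 x 58 face that lies underneath at the start. Upright: its x axis vertical, either end up, standing on a 58 x 28 mm end. May be absent (None).
- carton_green_center (a point): Middle of the green carton's volume.
- carton_yellow: Yellow chocolate carton with a paper band and a gold seal, 92 x 58 x 28 mm along its own x, y, z, about 0.11 kg; starts lying flat (28 mm high) on the counter, its x roughly away from the robot. Origin: centre of the 92 x 58 face that lies underneath at the start. Upright: its x axis vertical, either end up, standing on a 58 x 28 mm end. May be absent (None).
- carton_yellow_center (a point): Middle of the yellow carton's volume.
- jam_jar: Jam jar, 56 mm across, 62 mm high; loose bystander, to be left alone.
- cocoa_tin: Copper cocoa tin, 48 mm across, 55 mm high; loose bystander, to be left alone.
- cake_server: Cake spatula lying flat; loose bystander, to be left alone.
- espresso_cup: White espresso cup, 64 mm across, 55 mm high; loose bystander, to be left alone.
- side_plate: Blue side plate, 150 mm across; loose bystander, to be left alone.
- honey_jar: Amber honey jar, 64 mm across, 100 mm high; loose bystander, to be left alone.
Mind the look-alikes: they are no part of the job. There is more than one size of the carton_blue; the one meant has the size given above.

How it is judged (in metres and radians):
On the way, in this order (a step that is already met when the one before it is completed fails the run):
1. the dish is inside the ring and every carton present stands in a rectangle (horizontal distance between dish and stand_mark below 0.006 m and angle between dish's own z axis and vertical below 0.06 rad and height (world z) of dish between 0.014 and 0.022 m and linear speed of each of dish, carton_red, carton_blue, carton_green, carton_yellow below 0.03 m/s and (angle between carton_red's own x axis and vertical below 0.12 rad or angle between carton_red's own x axis and vertical above 3.02 rad) and ((x of carton_red_center in the frame of place0 between -0.014 and 0.014 m and y of carton_red_center in the frame of place0 between -0.014 and 0.014 m) or (x of carton_red_center in the frame of place1 between -0.014 and 0.014 m and y of carton_red_center in the frame of place1 between -0.014 and 0.014 m) or (x of carton_red_center in the frame of place2 between -0.014 and 0.014 m and y of carton_red_center in the frame of place2 between -0.014 and 0.014 m) or (x of carton_red_center in the frame of place3 between -0.014 and 0.014 m and y of carton_red_center in the frame of place3 between -0.014 and 0.014 m)) and angle between the y axis of each of carton_red, carton_blue, carton_green, carton_yellow and the y axis of slate, either way round below 0.2 rad and height (world z) of carton_red_center between 0.041 and 0.051 m and (angle between carton_blue's own x axis and vertical below 0.12 rad or angle between carton_blue's own x axis and vertical above 3.02 rad) and ((x of carton_blue_center in the frame of place0 between -0.014 and 0.014 m and y of carton_blue_center in the frame of place0 between -0.014 and 0.014 m) or (x of carton_blue_center in the frame of place1 between -0.014 and 0.014 m and y of carton_blue_center in the frame of place1 between -0.014 and 0.014 m) or (x of carton_blue_center in the frame of place2 between -0.014 and 0.014 m and y of carton_blue_center in the frame of place2 between -0.014 and 0.014 m) or (x of carton_blue_center in the frame of place3 between -0.014 and 0.014 m and y of carton_blue_center in the frame of place3 between -0.014 and 0.014 m)) and height (world z) of carton_blue_center between 0.041 and 0.051 m and (angle between carton_green's own x axis and vertical below 0.12 rad or angle between carton_green's own x axis and vertical above 3.02 rad) and ((x of carton_green_center in the frame of place0 between -0.014 and 0.014 m and y of carton_green_center in the frame of place0 between -0.014 and 0.014 m) or (x of carton_green_center in the frame of place1 between -0.014 and 0.014 m and y of carton_green_center in the frame of place1 between -0.014 and 0.014 m) or (x of carton_green_center in the frame of place2 between -0.014 and 0.014 m and y of carton_green_center in the frame of place2 between -0.014 and 0.014 m) or (x of carton_green_center in the frame of place3 between -0.014 and 0.014 m and y of carton_green_center in the frame of place3 between -0.014 and 0.014 m)) and height (world z) of carton_green_center between 0.041 and 0.051 m and (angle between carton_yellow's own x axis and vertical below 0.12 rad or angle between carton_yellow's own x axis and vertical above 3.02 rad) and ((x of carton_yellow_center in the frame of place0 between -0.014 and 0.014 m and y of carton_yellow_center in the frame of place0 between -0.014 and 0.014 m) or (x of carton_yellow_center in the frame of place1 between -0.014 and 0.014 m and y of carton_yellow_center in the frame of place1 between -0.014 and 0.014 m) or (x of carton_yellow_center in the frame of place2 between -0.014 and 0.014 m and y of carton_yellow_center in the frame of place2 between -0.014 and 0.014 m) or (x of carton_yellow_center in the frame of place3 between -0.014 and 0.014 m and y of carton_yellow_center in the frame of place3 between -0.014 and 0.014 m)) and height (world z) of carton_yellow_center between 0.041 and 0.051 m), for 0.3 s.
2. then the light button is pressed down (value of joint light above 0.004 m), for 0.1 s.
At the end, for the whole second after the job is handed in: The dish lies flat on the stand, centre within 6 mm of the ring's; each carton present stands upright (7 degrees) on a short end on the counter, its middle within 14 mm of a rectangle's both ways, square to it within 11 degrees; all at rest, button released (all of step 1 and value of joint light below 0.002 m); the robot touches nothing.
It fails at once if a carton is squeezed or pushed with more than 80 N by the fingers in all (contact force between the fingers and carton_red above 80 N or contact force between the fingers and carton_blue above 80 N or contact force between the fingers and carton_green above 80 N or contact force between the fingers and carton_yellow above 80 N).
It fails at once if the dish is pushed with more than 15 N (contact force between any of the arm, the fingers and dish above 15 N).
It fails at once if a bystander is moved by more than 30 mm (distance of any of jam_jar, cocoa_tin, cake_server, espresso_cup, side_plate, honey_jar from where it was at the start of the episode above 0.03 m).
Of carton_red, carton_blue, carton_green, carton_yellow only 3 to 4 are there at a start; the rules pass over those that are not, and their reading is None.
At some moment in a run one of dish, carton_red, carton_blue, carton_green, carton_yellow may be knocked a few centimetres aside while the robot is not near it.
Once in a run the grip may slacken for a moment while it holds something.
It also fails if it takes over 210 s, if anything falls off the work surface, if the arm or the gripper's body presses on something with over 40 N, if the wrist force passes 120 N, or if a joint passes its speed limit or range.

## Working session

There is one attempt and no reset: what is moved stays moved. The work goes in short steps, Python scripts to look and compute and a tool call to move; the robot and the scene stay as the last step left them, time stands still between calls to the robot, and variables do not carry over. Pictures are saved under pics/ and viewed, at most 14 in all, crops included, and the job is handed in when it is done.

Besides the shell and the picture viewer there is one more tool, called after "Emit:" by a JSON object that holds its "name" and its "arguments", one argument or row to a line. apply_moves: Moves the arm, as the interface text tells. Its arguments: {"type":"object","properties":{"commands":{"type":"array"}},"required":["commands"]}

```bash
mkdir -p pics; ls; cat > h.py <<'E'
import numpy as np, cv2
from plant import ctrl
def snap(n,save=None):
    s=ctrl.snapshot(n)
    if save: cv2.imwrite(f'pics/{save}.png',s['img'][:,:,::-1])
    return s
def K(s): return np.array([[s['fx'],0,s['cx']],[0,s['fy'],s['cy']],[0,0,1.]])
def ray(s,uv):
    p=cv2.undistortPoints(np.array([[uv]],float),K(s),np.array(s['dist_coeffs'],float))[0,0]
    T=np.array(s['T']); return T[:3,3],T[:3,:3]@np.array([p[0],-p[1],-1.])
def at(s,uv,z):
    o,d=ray(s,uv); return o+d*(z-o[2])/d[2]
def proj(s,P):
    T=np.array(s['T']); c=(np.atleast_2d(P)-T[:3,3])@T[:3,:3]
    c=c*[1,-1,-1]
    return cv2.projectPoints(c,np.zeros(3),np.zeros(3),K(s),np.array(s['dist_coeffs'],float))[0][:,0]
E
python3 - <<'E'
from h import *
np.set_printoptions(precision=3,suppress=True)
print(ctrl.nose_length,ctrl.get_obs())
Z={'dish':0.018,'stand':0,'stand_mark':.018,'slate':0,'light_top':.04,'place0':0,'place1':0,'place2':0,'place3':0,'carton_red':0,'carton_blue':0,'carton_green':0,'carton_yellow':0,'jam_jar':0,'cocoa_tin':0,'cake_server':0,'espresso_cup':0,'side_plate':0,'honey_jar':0}
for n in ['scene','side']:
    s=snap(n,n); print(n,np.array(s['T']))
    for k in Z:
        print(k,[(np.round(d['at']),round(d['score'],2),at(s,d['at'],Z[k])[:2]) for d in ctrl.spot_point(s,k)[:3]])
E
```

```text
pics
0.017 {'clock': 0.0, 'joint_pos': array([-57.806,  20.591,   0.634,  -0.019, -70.136, -16.508]), 'qvel': array([ 0.051, -0.017,  0.07 , -0.042,  0.032, -0.047]), 'tau': array([ -0.001, -58.272,  29.305,   6.997,   0.007,  -0.   ]), 'tool_pos': array([ 0.182, -0.649,  0.243]), 'orientation': array([ 179.905,   -0.009, -164.32 ]), 'force': array([ 0.624, -0.664,  0.305]), 'moment': array([ 0.01 , -0.033,  0.019]), 'gripper_force': 0.0, 'opening': 0.08782451170496441}
scene [[ 0.358 -0.684  0.635  1.258]
 [ 0.934  0.257 -0.25  -0.287]
 [ 0.008  0.683  0.731  0.956]
 [ 0.     0.     0.     1.   ]]
dish [(array([421., 243.]), 0.72, array([0.547, 0.26 ])), (array([115., 302.]), 0.33, array([ 0.468, -0.452]))]
stand [(array([223., 271.]), 0.21, array([ 0.45 , -0.205]))]
stand_mark []
slate [(array([271., 330.]), 0.92, array([ 0.643, -0.15 ]))]
light_top [(array([382., 291.]), 0.47, array([0.659, 0.099])), (array([221., 271.]), 0.42, array([ 0.482, -0.213]))]
place0 [(array([336., 304.]), 0.88, array([0.63 , 0.004])), (array([251., 335.]), 0.8, array([ 0.641, -0.193])), (array([298., 31
[... 3361 characters left out ...]
 [(array([301., 259.]), 0.76, array([0.442, 0.042])), (array([285., 195.]), 0.75, array([0.564, 0.281])), (array([333., 286.]), 0.17, array([ 0.442, -0.068]))]
jam_jar [(array([204., 216.]), 0.66, array([0.346, 0.323]))]
cocoa_tin [(array([243., 246.]), 0.89, array([0.361, 0.159])), (array([209., 216.]), 0.2, array([0.355, 0.311]))]
cake_server [(array([487., 412.]), 0.72, array([ 0.452, -0.456]))]
espresso_cup [(array([362., 202.]), 0.94, array([0.708, 0.134])), (array([258., 168.]), 0.67, array([0.583, 0.448]))]
side_plate [(array([208., 174.]), 0.62, array([0.453, 0.504]))]
honey_jar [(array([256., 166.]), 0.92, array([0.587, 0.466])), (array([425., 268.]), 0.39, array([ 0.639, -0.146]))]
```

View pics/scene.png

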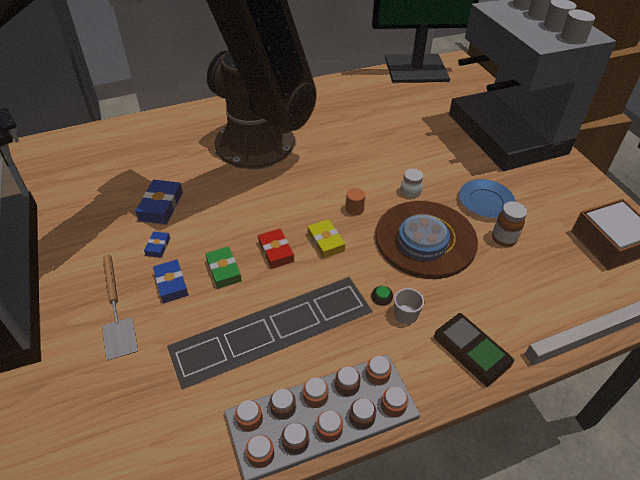

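View pics/side.png

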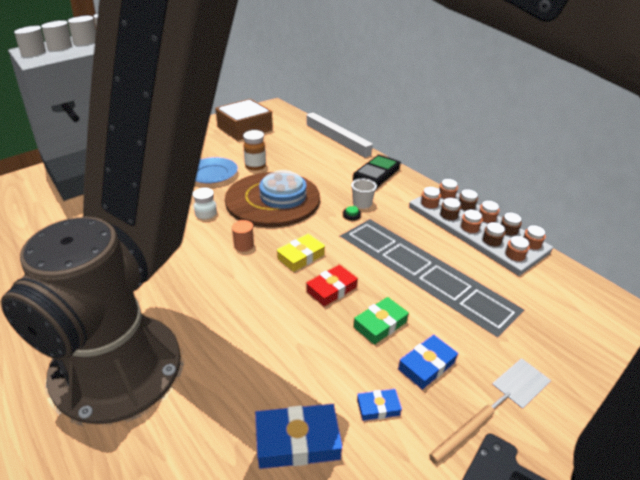

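Four cartons are present: blue (171,282), green (223,267), red (276,248) and yellow (326,238) in the scene view. Things that could be mistaken for the blue carton are the large blue box at (160,201) and the small one at (157,244). By the stated size, the one at (171,282) is meant. The dish is at (424,237) with the ring showing to its right, the button is at (382,295), and the slate is around (270,330). I'll move the wrist camera over the row for a closer look.

Emit:
{"name": "apply_moves", "arguments": {
  "commands": [
    [[2, 3, 2], 0, 0],
    [[4, 7, 4], 0, 0],
    [[6, 10, 6], 0, 0],
    [[8, 13, 8], 0, 0],
    [[10, 16, 10], 0, 0],
    [[12, 20, 11], 0, 0],
    [[14, 23, 11], 0, 0],
    [[16, 26, 11], 0, 0],
    [[18, 30, 11], 0, 0],
    [[20, 34, 11], 0, 0],
    [[22, 38, 11], 0, 0],
    [[24, 42, 11], 0, 0],
    [[25, 45, 11], 0, 0],
    [[25, 45, 11], 0, 0],
    [[25, 45, 11], 0, 0]
  ]
}}

```text
clock: 3.25
tool_pos: [0.4333, -0.1977, 0.3539]
orientation: [-180.0, 0.0, -164.0]
force: [0.3, 0.0, -0.4]
opening: 0.0878
gripper_force: 0.0
```

```bash
python3 - <<'E'
from h import *
np.set_printoptions(precision=3,suppress=True)
o=ctrl.get_obs();print(o['tool_pos'],o['orientation'],o['clock'])
s=snap('wrist','w1');print(np.array(s['T']),s['fx'],s['dist_coeffs'])
E
```

```text
[ 0.433 -0.198  0.354] [-179.991    0.042 -164.044] 3.25
[[-0.276 -0.928 -0.25   0.365]
 [ 0.961 -0.267 -0.072 -0.217]
 [ 0.    -0.26   0.965  0.496]
 [ 0.     0.     0.     1.   ]] 373.1952721341021 [-0.004  0.     0.     0.     0.   ]
```

View pics/w1.png

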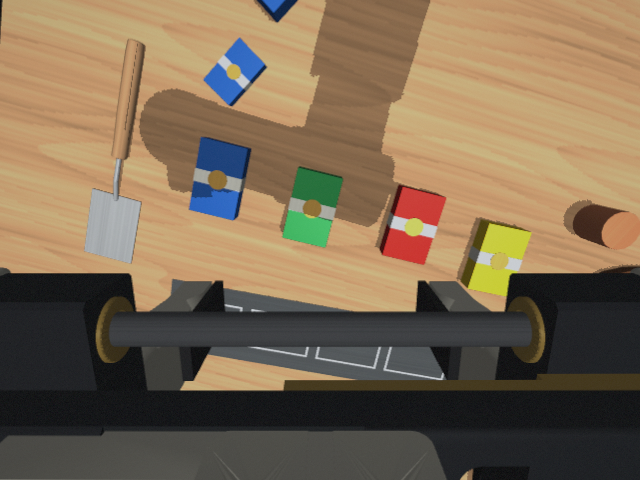

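Wrist view: blue (220,180), green (312,207), red (414,225), yellow (498,260). The small blue look-alike is at (235,72) and the large one is cut off at the top. Next I'll fit models to the silhouettes.

```bash
cat >> h.py <<'E'
from scipy.optimize import minimize
HUE={'red':[(0,6),(174,180)],'blue':[(108,125)],'green':[(50,85)],'yellow':[(24,34)]}
def blob(m,uv,r=60,hull=True,close=9):
    m=cv2.morphologyEx(m.astype(np.uint8)*255,cv2.MORPH_OPEN,np.ones((2,2)))
    m2=cv2.morphologyEx(m,cv2.MORPH_CLOSE,np.ones((close,close)))
    n,l,st,c=cv2.connectedComponentsWithStats(m2)
    ok=[i for i in range(1,n) if st[i,4]>60 and np.hypot(*(c[i]-uv))<r]
    if not ok: return None
    i=min(ok,key=lambda i:np.hypot(*(c[i]-uv))-st[i,4]**.5*.3)
    pts=cv2.findNonZero(((l==i)&(m>0)).astype(np.uint8)); h=cv2.convexHull(pts)
    out=np.zeros(m.shape,np.uint8); cv2.fillConvexPoly(out,h,1); return out
def cmask(s,col,uv,r=60):
    h=cv2.cvtColor(s['img'],cv2.COLOR_RGB2HSV); m=np.zeros(h.shape[:2],bool)
    for a,b in HUE[col]: m|=(h[...,0]>=a)&(h[...,0]<=b)&(h[...,1]>150)&(h[...,2]>40)
    return blob(m,uv,r,close=15)
def sil(s,P):
    h=cv2.convexHull(proj(s,P).astype(np.float32)); out=np.zeros((480,640),np.uint8)
    cv2.fillConvexPoly(out,np.round(h*16).astype(np.int32),1,shift=4); return out
def fit(model,x0,views,step):
    "views: [(snap,mask)]; maximise mean IoU of the model's hull over the views"
    def f(x):
        t=0
        for s,m in views:
            a=sil(s,model(x)); t-=(a&m).sum()/max((a|m).sum(),1)
        return t/len(views)
    best=None
    for k in range(2):
        x0=np.array(x0,float); sx=np.vstack([x0]+[x0+np.eye(len(x0))[i]*step[i]*(1 if k==0 else -.5) for i in range(len(x0))])
        r=minimize(f,x0,method='Nelder-Mead',options=dict(initial_simplex=sx,xatol=2e-4,fatol=1e-4,maxiter=250)); x0=r.x
    return r.x,-r.fun
def box(x,dim=(.092,.058,.028)):
    c,s_=np.cos(x[2]),np.sin(x[2]); h=np.array([[a,b,z] for a in(-.5,.5) for b in(-.5,.5) for z in(0,1)])*dim
    z=x[3] if len(x)>3 else 0
    return np.c_[x[0]+c*h[:,0]-s_*h[:,1],x[1]+s_*h[:,0]+c*h[:,1],h[:,2]+z]
def up(x): return box(x,(.028,.058,.092))
def cyl(x,y,r,z):
    t=np.linspace(0,6.283,60); return np.c_[x+r*np.cos(t),y+r*np.sin(t),0*t+z]
E
python3 - <<'E'
from h import *
np.set_printoptions(precision=4,suppress=True)
w=snap('wrist');sc=snap('scene','sc2');sd=snap('side','sd2')
for col,g in dict(blue=(.44,-.326),green=(.455,-.205),red=(.437,-.073),yellow=(.455,.046)).items():
    for nm,vs in (('w',[w]),('all',[w,sc,sd])):
        v=[]
        for s in vs:
            m=cmask(s,col,proj(s,[*g,.014])[0],25 if s is not w else 40)
            if m is not None: v.append((s,m))
        if v:
            x,q=fit(box,[*g,-.1],v,[.01,.01,.1]); print(col,nm,len(v),x[:2],np.degrees(x[2]),round(q,3))
# slate
g=(.64,-.15)
v=[]
for s in (sc,sd):
    h=cv2.cvtColor(s['img'],cv2.COLOR_RGB2HSV); m=(h[...,2]<110)&(h[...,1]<90)
    mm=blob(m,proj(s,[*g,0])[0],40,close=7); v.append((s,mm)); print(mm.sum())
slate=lambda x: box(x,(.110,.430,0))
for vs in (v[:1],v[1:],v): x,q=fit(slate,[*g,.05],vs,[.01,.01,.05]); print('slate',x[:2],np.degrees(x[2]),round(q,3))
for s,n in((sc,'sc'),(sd,'sd')):
    c=proj(s,[.545,.27,.03])[0].astype(int); 
    cr=s['img'][c[1]-55:c[1]+55,c[0]-70:c[0]+70]; cv2.imwrite(f'pics/dish_{n}.png',cv2.resize(cr,None,fx=4,fy=4,interpolation=2)[:,:,::-1]); print(n,c)
cv2.imwrite('pics/dd.png',np.vstack([cv2.resize(cv2.imread('pics/dish_sc.png'),(420,330)),cv2.resize(cv2.imread('pics/dish_sd.png'),(420,330))])[:600])
E
```

```text
blue w 1 [ 0.445  -0.3264] 1.9464248254284047 0.944
blue all 3 [ 0.4433 -0.3275] 2.854002736436649 0.684
green w 1 [ 0.4475 -0.2041] 1.5994067559086773 0.94
green all 3 [ 0.4472 -0.2045] 2.0715706918586587 0.673
red w 1 [ 0.4341 -0.0711] 2.165965128700573 0.966
red all 3 [ 0.4345 -0.0717] 1.1675792553179687 0.881
yellow w 1 [0.4464 0.0525] 2.411489706939347 0.946
yellow all 3 [0.4465 0.0518] 2.5368608178833765 0.82
9030
6009
slate [ 0.6437 -0.1465] 4.929207469509935 0.99
slate [ 0.6372 -0.15  ] 4.53228474343256 0.913
slate [ 0.6417 -0.1486] 4.366730312691718 0.918
sc [425 237]
sd [281 189]
```

View pics/dd.png

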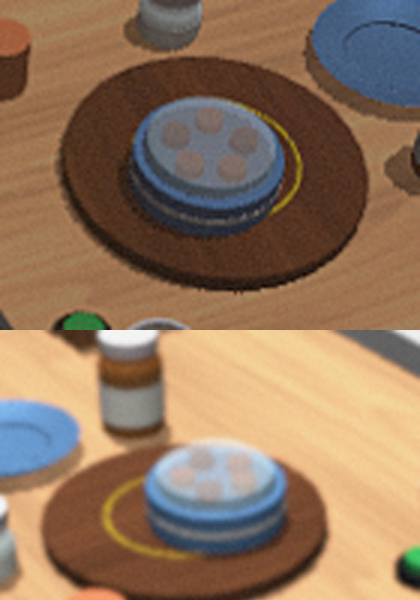

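The cartons lie at about 2° yaw and the slate at about 4.8°. In the dish picture, the gold ring shows on the +y, −x side of the dish. Plan for each carton: pinch it near its near end, tilt it up about its far bottom edge, then carry it to its rectangle. Blue goes first.

Emit:
{"name": "apply_moves", "arguments": {
  "commands": [
    [[-0.2, -3.2, -2], -0.1, 0],
    [[-0.4, -6.4, -4], -0.2, 0],
    [[-0.6, -9.6, -7], -0.244, 0],
    [[-0.8, -12.9, -10], -0.244, 0],
    [[-0.8, -12.9, -14], -0.244, 0],
    [[-0.8, -12.9, -18], -0.244, 0],
    [[-0.8, -12.9, -22], -0.244, 0],
    [[-0.8, -12.9, -26], -0.244, 0],
    [[-0.8, -12.9, -29], -0.244, 0],
    [[-0.8, -12.9, -31.5], -0.244, 0],
    [[-0.8, -12.9, -33.3], -0.244, 0],
    [[-0.8, -12.9, -33.3], -0.244, 0],
    [[-0.8, -12.9, -33.3], -0.244, 0]
  ]
}}

```text
clock: 4.53
tool_pos: [0.4233, -0.3302, 0.0197]
orientation: [180.0, -0.1, -178.4]
force: [-1.3, -0.6, 1.3]
opening: 0.0874
gripper_force: 0.0
```

Emit:
{"name": "apply_moves", "arguments": {
  "commands": [
    [[0, 0, 0], 0, 0.2],
    [[0, 0, 0], 0, 0.4],
    [[0, 0, 0], 0, 0.5],
    [[0, 0, 0], 0, 0.5],
    [[0, 0, 0], 0, 0.5],
    [[0, 0, 0], 0, 0.5],
    [[0, 0, 0], 0, 0.5],
    [[0, 0, 0], 0, 0.5]
  ]
}}

```text
clock: 5.2
tool_pos: [0.4246, -0.3289, 0.0208]
orientation: [-180.0, 0.0, -178.3]
force: [-1.2, -0.8, 4.1]
opening: 0.0578
gripper_force: 30.0
```

Emit:
{"name": "apply_moves", "arguments": {
  "commands": [
    [[0.16, 0, 0.6], 0, 0.5],
    [[0.36, 0, 1.13], 0, 0.5],
    [[0.62, 0, 1.66], 0, 0.5],
    [[0.91, 0, 2.17], 0, 0.5],
    [[1.26, 0, 2.65], 0, 0.5],
    [[1.63, 0, 3.1], 0, 0.5],
    [[2.06, 0, 3.5], 0, 0.5],
    [[2.51, 0, 3.85], 0, 0.5],
    [[3.0, 0, 4.2], 0, 0.5],
    [[3.51, 0, 4.45], 0, 0.5],
    [[3.51, 0, 4.45], 0, 0.5]
  ]
}}

```text
clock: 6.12
tool_pos: [0.4611, -0.3291, 0.0656]
orientation: [-180.0, 0.1, -178.3]
force: [1.0, -0.0, -1.5]
opening: 0.0575
gripper_force: 30.0
```

```bash
python3 - <<'E'
from h import *
s=snap('side','sd3');w=snap('wrist')
c=proj(s,[.46,-.33,.04])[0].astype(int);print(c)
cr=s['img'][c[1]-80:c[1]+80,c[0]-110:c[0]+110]
cv2.imwrite('pics/c1.png',np.hstack([cv2.resize(cr,(412,300)),cv2.resize(w['img'],(388,300))])[:,:,::-1])
E
```

```text
[437 347]
```

View pics/c1.png

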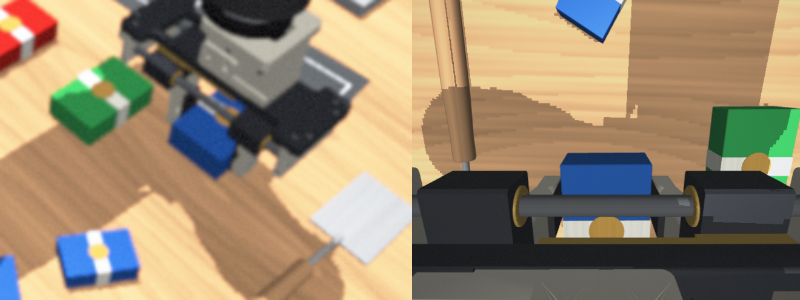

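Side and wrist views show the blue carton tilting up as planned at about 45–50°, so I'll continue the arc with a slight downward press.

Emit:
{"name": "apply_moves", "arguments": {
  "commands": [
    [[0.54, 0, 0.25], 0, 0.5],
    [[1.09, 0, 0.42], 0, 0.5],
    [[1.66, 0, 0.55], 0, 0.5],
    [[2.24, 0, 0.6], 0, 0.5],
    [[2.83, 0, 0.6], 0, 0.5],
    [[3.42, 0, 0.55], 0, 0.5],
    [[4.0, 0, 0.45], 0, 0.5],
    [[4.6, 0, 0.3], 0, 0.5],
    [[4.7, 0, 0.2], 0, 0.5],
    [[4.7, 0, 0.2], 0, 0.5]
  ]
}}

```text
clock: 7.05
tool_pos: [0.5068, -0.3287, 0.0664]
orientation: [180.0, -0.0, -178.3]
force: [-0.7, 1.0, -0.8]
opening: 0.0575
gripper_force: 30.0
```

```bash
python3 - <<'E'
from h import *
s=snap('side','sd4');w=snap('wrist')
c=proj(s,[.5,-.33,.05])[0].astype(int);print(c)
cr=s['img'][c[1]-80:c[1]+80,c[0]-110:c[0]+110]
cv2.imwrite('pics/c2.png',np.hstack([cv2.resize(cr,(412,300)),cv2.resize(w['img'],(388,300))])[:,:,::-1])
E
```

```text
[453 332]
```

View pics/c2.png

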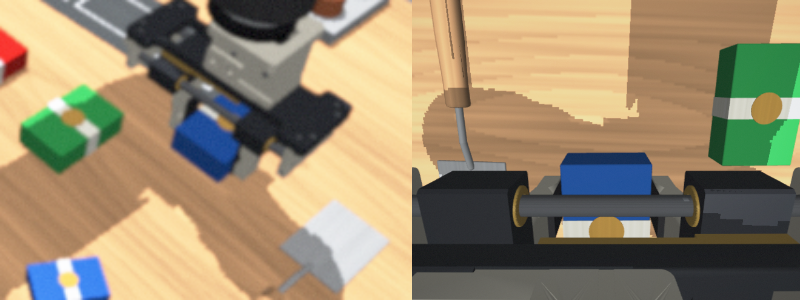

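The wrist view is unchanged from before, so the carton slid forward without tilting further. I'll measure its tilt.

```bash
cat >> h.py <<'E'
def tilt(x,y,yaw,dim=(.092,.058,.028)):
    "x=(x of volume centre, z of it, tilt rad; + = near end up)"
    h=np.array([[a,b,z] for a in(-.5,.5) for b in(-.5,.5) for z in(-.5,.5)])*dim
    c,s_=np.cos(x[2]),np.sin(x[2]); X=c*h[:,0]+s_*h[:,2]; Z=-s_*h[:,0]+c*h[:,2]
    return np.c_[x[0]+np.cos(yaw)*X-np.sin(yaw)*h[:,1],y+np.sin(yaw)*X+np.cos(yaw)*h[:,1],Z+x[1]]
E
python3 - <<'E'
from h import *
import cv2
w=snap('wrist'); p=ctrl.get_obs()['tool_pos']; print(p)
h=cv2.cvtColor(w['img'],cv2.COLOR_RGB2HSV)
m=(h[...,0]>108)&(h[...,0]<125)&(h[...,1]>150)&(h[...,2]>40); m[:,:200]=0
ys,xs=np.nonzero(m&(np.arange(480)[:,None]>200)); print(xs.min(),xs.max(),ys.min(),ys.max())
I=w['img'][235:400,300]; print([tuple(v) for v in I[::6]])
# predicted edges for tilts, grip ref fixed at TCP+(0,-.005): ref on carton (-.020 along x, +.001 normal)
for t in range(20,100,10):
    a=np.radians(t); r=np.array([-.020,.001]); off=np.array([np.cos(a)*r[0]+np.sin(a)*r[1],-np.sin(a)*r[0]+np.cos(a)*r[1]])
    P=tilt([p[0]-off[0],p[2]-.005-off[1],a],p[1],.03)
    q=proj(w,P); print(t,'zmin %.4f'%P[:,2].min(),np.round(q[[1,3,0,2]]).astype(int).tolist())
E
```

```text
[ 0.50619221 -0.32877081  0.06689487]
245 395 245 352
[(np.uint8(175), np.uint8(135), np.uint8(99)), (np.uint8(161), np.uint8(126), np.uint8(92)), (np.uint8(26), np.uint8(48), np.uint8(87)), (np.uint8(26), np.uint8(51), np.uint8(87)), (np.uint8(26), np.uint8(48), np.uint8(88)), (np.uint8(36), np.uint8(81), np.uint8(155)), (np.uint8(38), np.uint8(84), np.uint8(158)), (np.uint8(38), np.uint8(84), np.uint8(158)), (np.uint8(39), np.uint8(83), np.uint8(158)), (np.uint8(39), np.uint8(84), np.uint8(158)), (np.uint8(35), np.uint8(81), np.uint8(155)), (np.uint8(36), np.uint8(82), np.uint8(155)), (np.uint8(32), np.uint8(81), np.uint8(155)), (np.uint8(49), np.uint8(51), np.uint8(51)), (np.uint8(66), np.uint8(70), np.uint8(71)), (np.uint8(81), np.uint8(83), np.uint8(86)), (np.uint8(78), np.uint8(82), np.uint8(84)), (np.uint8(85), np.uint8(86), np.uint8(90)), (np.uint8(77), np.uint8(79), np.uint8(82)), (np.uint8(36), np.uint8(82), np.uint8(157)), (np.uint8(175), np.uint8(137), np.uint8(68)), (np.uint8(175), np.uint8(136), np.uint8(69)), (np.uint8(176), np.uint8(138), np.uint8(69)), (np.uint8(175), np.uint8(137), np.uint8(68)), (np.uint8(176), np.uint8(137), np.uint8(68)), (np.uint8(90), np.uint8(74), np.uint8(41)), (np.uint8(34), np.uint8(34), np.uint8(34)), (np.uint8(28), np.uint8(29), np.uint8(31))]
20 zmin 0.0252 [[239, 287], [400, 287], [250, 243], [388, 243]]
30 zmin 0.0159 [[237, 301], [401, 301], [248, 245], [391, 245]]
40 zmin 0.0080 [[237, 315], [402, 316], [246, 249], [393, 249]]
50 zmin 0.0017 [[237, 330], [402, 330], [244, 256], [396, 257]]
60 zmin -0.0028 [[238, 344], [402, 344], [242, 266], [398, 266]]
70 zmin -0.0053 [[239, 357], [402, 357], [240, 278], [400, 278]]
80 zmin -0.0057 [[240, 367], [400, 367], [239, 291], [402, 291]]
90 zmin -0.0041 [[242, 375], [399, 375], [238, 306], [403, 306]]
```

The tilt is only about 6°: the pads hold the carton rigidly at 30 N. I'll lower it and test whether a jaw command close to the carton's width gives a lighter grip.

Emit:
{"name": "apply_moves", "arguments": {
  "commands": [
    [[-1, 0, -1.5], 0, 0.5],
    [[-2, 0, -3], 0, 0.5],
    [[-2, 0, -4], 0, 0.5],
    [[-2, 0, -4], 0, 0.36],
    [[-2, 0, -4], 0, 0.36],
    [[-2, 0, -4], 0, 0.36]
  ]
}}

```text
clock: 7.7
tool_pos: [0.4876, -0.3292, 0.0278]
orientation: [-180.0, 0.1, -178.3]
force: [0.6, 0.3, -0.1]
opening: 0.0576
gripper_force: 30.0
```

Emit:
{"name": "apply_moves", "arguments": {
  "commands": [
    [[0, 0, 0], 0, 0.35],
    [[0, 0, 0], 0, 0.35],
    [[0, 0, 0], 0, 0.35]
  ]
}}

```text
clock: 7.95
tool_pos: [0.4871, -0.3289, 0.0276]
orientation: [-180.0, 0.1, -178.3]
force: [-0.2, 0.3, -0.7]
opening: 0.0578
gripper_force: 30.0
```

Emit:
{"name": "apply_moves", "arguments": {
  "commands": [
    [[0, 0, 0], 0, 0.345],
    [[0, 0, 0], 0, 0.345],
    [[0, 0, 0], 0, 0.345]
  ]
}}

```text
clock: 8.2
tool_pos: [0.4866, -0.3288, 0.0272]
orientation: [-180.0, 0.0, -178.3]
force: [1.1, -0.4, -1.7]
opening: 0.0579
gripper_force: 28.0
```

Emit:
{"name": "apply_moves", "arguments": {
  "commands": [
    [[0, 0, 0], 0, 0.342],
    [[0, 0, 0], 0, 0.342],
    [[0, 0, 0], 0, 0.342]
  ]
}}

```text
clock: 8.45
tool_pos: [0.4866, -0.3288, 0.0271]
orientation: [180.0, 0.0, -178.3]
force: [-0.3, -1.1, -0.7]
opening: 0.0581
gripper_force: 16.1
```

Emit:
{"name": "apply_moves", "arguments": {
  "commands": [
    [[0, 0, 0], 0, 0.34],
    [[0, 0, 0], 0, 0.34],
    [[0, 0, 0], 0, 0.34]
  ]
}}

```text
clock: 8.7
tool_pos: [0.4866, -0.3288, 0.027]
orientation: [180.0, -0.0, -178.3]
force: [-0.2, 0.4, -0.3]
opening: 0.058
gripper_force: 8.8
```

The grip force can be tuned through the jaw command (0.340 gives 8.8 N, about 3.65 N per 0.001). I'll set the carton down, regrip 10 mm from its near end, and lift with a light grip so that it droops upright.

Emit:
{"name": "apply_moves", "arguments": {
  "commands": [
    [[0, 0, -0.4], 0, 0.345],
    [[0, 0, -0.7], 0, 0.345],
    [[0, 0, -0.7], 0, 0.2],
    [[0, 0, -0.7], 0, 0.1],
    [[-0.8, 0, -0.7], 0, 0.1],
    [[-1.6, 0, -0.7], 0, 0.1],
    [[-1.6, 0, -0.7], 0, 0.25],
    [[-1.6, 0, -0.7], 0, 0.35],
    [[-1.6, 0, -0.7], 0, 0.35],
    [[-1.6, 0, -0.7], 0, 0.35],
    [[-1.6, 0, -0.7], 0, 0.339],
    [[-1.6, 0, -0.7], 0, 0.339],
    [[-1.6, 0, -0.7], 0, 0.339]
  ]
}}

```text
clock: 9.78
tool_pos: [0.4708, -0.329, 0.0201]
orientation: [-180.0, 0.0, -178.3]
force: [0.2, -0.1, 0.5]
opening: 0.058
gripper_force: 2.3
```

Emit:
{"name": "apply_moves", "arguments": {
  "commands": [
    [[0.2, 0, 0.7], 0, 0.339],
    [[0.45, 0, 1.4], 0, 0.339],
    [[0.67, 0, 2.07], 0, 0.339],
    [[1.0, 0, 2.7], 0, 0.339],
    [[1.4, 0, 3.3], 0, 0.339],
    [[1.85, 0, 3.9], 0, 0.339],
    [[2.35, 0, 4.4], 0, 0.339],
    [[2.9, 0, 4.9], 0, 0.339],
    [[3.46, 0, 5.36], 0, 0.339],
    [[3.46, 0, 5.36], 0, 0.339]
  ]
}}

```text
clock: 10.62
tool_pos: [0.5071, -0.3291, 0.0748]
orientation: [-179.9, 0.1, -178.3]
force: [-0.2, -0.1, -1.0]
opening: 0.058
gripper_force: 3.5
```

```bash
cat >> h.py <<'E'
def tiltcheck(col,y0=None,yaw=.03,g=None,rowmin=0):
    w=snap('wrist'); p=ctrl.get_obs()['tool_pos']
    h=cv2.cvtColor(w['img'],cv2.COLOR_RGB2HSV); m=np.zeros((480,640),bool)
    for a,b in HUE[col]: m|=(h[...,0]>=a)&(h[...,0]<=b)&(h[...,1]>150)&(h[...,2]>25)
    k=m[:,290:350].mean(1)>.5; k[:rowmin]=0
    r=np.nonzero(k)[0]
    # end face is a different shade: row of the largest brightness step
    v=h[:,290:350,2].astype(float).mean(1); d=np.abs(v[2:]-v[:-2]); rr=[i for i in r if i>r.min()+5 and i<r.max()-3 and k[i-2] and k[i+2]]
    e=max(rr,key=lambda i:d[i-1]) if rr else None
    print(col,'rows',r.min(),r.max(),'shade edge',e,'tcp',p)
    return w
E
python3 - <<'E'
from h import *
w=tiltcheck('blue',rowmin=150); cv2.imwrite('pics/c3.png',cv2.resize(w['img'],(400,300))[:,:,::-1])
E
```

```text
blue rows 279 379 shade edge 303 tcp [ 0.50613645 -0.32890695  0.07404429]
```

View pics/c3.png

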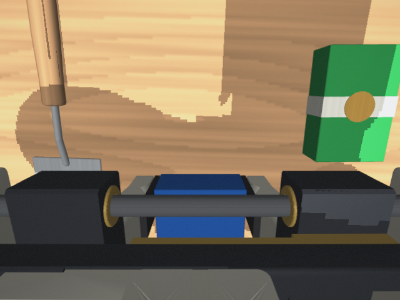

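```bash
cat >> h.py <<'E'
def predict(w,L,yaw=.03):
    p=ctrl.get_obs()['tool_pos']
    for t in range(0,100,10):
        a=np.radians(t); r=np.array([-L,.001]); off=np.array([np.cos(a)*r[0]+np.sin(a)*r[1],-np.sin(a)*r[0]+np.cos(a)*r[1]])
        P=tilt([p[0]-off[0],p[2]-.005-off[1],a],p[1],yaw)
        q=proj(w,P); print(t,'zmin %.4f'%P[:,2].min(),'end-bottom row',int(q[0,1]),'end-top row',int(q[1,1]))
E
python3 - <<'E'
from h import *
w=snap('wrist'); predict(w,.036)
h=w['img'][:,:,:]; print([(r,tuple(int(v) for v in h[r,320])) for r in range(270,390,5)])
E
```

```text
0 zmin 0.0535 end-bottom row 275 end-top row 300
10 zmin 0.0395 end-bottom row 272 end-top row 308
20 zmin 0.0264 end-bottom row 269 end-top row 315
30 zmin 0.0145 end-bottom row 268 end-top row 323
40 zmin 0.0043 end-bottom row 268 end-top row 330
50 zmin -0.0039 end-bottom row 269 end-top row 336
60 zmin -0.0100 end-bottom row 271 end-top row 341
70 zmin -0.0137 end-bottom row 275 end-top row 345
80 zmin -0.0148 end-bottom row 279 end-top row 348
90 zmin -0.0135 end-bottom row 286 end-top row 349
[(270, (180, 140, 100)), (275, (195, 151, 109)), (280, (23, 49, 89)), (285, (21, 47, 87)), (290, (23, 48, 89)), (295, (26, 51, 90)), (300, (21, 48, 88)), (305, (35, 80, 151)), (310, (35, 83, 157)), (315, (51, 53, 55)), (320, (70, 72, 74)), (325, (81, 83, 86)), (330, (85, 87, 89)), (335, (85, 87, 91)), (340, (82, 84, 87)), (345, (72, 75, 77)), (350, (34, 82, 156)), (355, (35, 81, 156)), (360, (34, 80, 155)), (365, (37, 83, 157)), (370, (35, 82, 156)), (375, (35, 81, 155)), (380, (89, 77, 62)), (385, (91, 76, 42))]
```

The tilt is still about 0° at 3 N. I'll raise it to give clearance, then loosen the grip in tiny steps.

Emit:
{"name": "apply_moves", "arguments": {
  "commands": [
    [[0, 0, 1.3], 0, 0.34],
    [[0, 0, 2.5], 0, 0.339],
    [[0, 0, 2.5], 0, 0.339],
    [[0, 0, 2.5], 0, 0.3388],
    [[0, 0, 2.5], 0, 0.3388],
    [[0, 0, 2.5], 0, 0.3386],
    [[0, 0, 2.5], 0, 0.3386]
  ]
}}

```text
clock: 11.3
tool_pos: [0.5048, -0.3287, 0.0979]
orientation: [180.0, -0.1, -178.3]
force: [0.2, -0.1, -1.6]
opening: 0.0578
gripper_force: 1.8
```

```bash
python3 - <<'E'
from h import *
w=tiltcheck('blue',rowmin=150); print(ctrl.get_obs()['gripper_force'])
E
```

```text
blue rows 270 365 shade edge 309 tcp [ 0.50487162 -0.32873321  0.09801001]
1.711746957153082
```

It's starting to droop (about 11°), so I'll loosen it a little more.

Emit:
{"name": "apply_moves", "arguments": {
  "commands": [
    [[0, 0, 0], 0, 0.3385],
    [[0, 0, 0], 0, 0.3385],
    [[0, 0, 0], 0, 0.3384],
    [[0, 0, 0], 0, 0.3384],
    [[0, 0, 0], 0, 0.3384]
  ]
}}

```text
clock: 11.77
tool_pos: [0.5052, -0.3289, 0.0987]
orientation: [-180.0, 0.0, -178.3]
force: [0.3, 1.6, -1.8]
opening: 0.0581
gripper_force: 0.9
```

```bash
python3 - <<'E'
from h import *
w=tiltcheck('blue',rowmin=150); print(ctrl.get_obs()['gripper_force'])
E
```

```text
blue rows 221 311 shade edge 277 tcp [ 0.50525505 -0.32883049  0.09868485]
0.8743713330477476
```

```bash
cat >> h.py <<'E'
def pair(P,name,hw=(110,80)):
    s=snap('side');w=snap('wrist'); c=proj(s,P)[0].astype(int); c[0]=np.clip(c[0],hw[0],640-hw[0]); c[1]=np.clip(c[1],hw[1],480-hw[1])
    cr=s['img'][c[1]-hw[1]:c[1]+hw[1],c[0]-hw[0]:c[0]+hw[0]]
    cv2.imwrite(f'pics/{name}.png',np.hstack([cv2.resize(cr,(412,300)),cv2.resize(w['img'],(388,300))])[:,:,::-1]); return w
E
python3 - <<'E'
from h import *
pair([.5,-.33,.05],'c4')
E
```

```text
(no output)
```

View pics/c4.png

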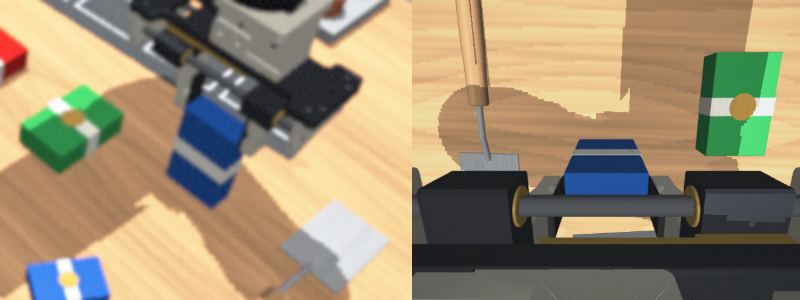

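It now hangs nearly vertical: the underside with its white band faces the robot, and the end face is on top at wrist (606,185) in the composite. I'll tighten, carry it to the end rectangle, ease the grip, and lower.

Emit:
{"name": "apply_moves", "arguments": {
  "commands": [
    [[0, 0, 0], 0, 0.36],
    [[0, 0, 0], 0, 0.36],
    [[0, 0, 1], 0, 0.36],
    [[2.5, 0.4, 1.5], 0.01, 0.36],
    [[5, 0.8, 1.5], 0.02, 0.36],
    [[8, 1.3, 1.5], 0.03, 0.36],
    [[11, 1.8, 1.5], 0.04, 0.36],
    [[13, 2.1, 1.5], 0.054, 0.36],
    [[14.9, 2.4, 1.5], 0.054, 0.36],
    [[14.9, 2.4, 0.5], 0.054, 0.36],
    [[14.9, 2.4, -0.3], 0.054, 0.36],
    [[14.9, 2.4, -0.7], 0.054, 0.3395],
    [[14.9, 2.4, -0.9], 0.054, 0.3395],
    [[14.9, 2.4, -1.1], 0.054, 0.3395]
  ]
}}

```text
clock: 13.08
tool_pos: [0.6542, -0.3048, 0.0896]
orientation: [-180.0, 0.1, -175.2]
force: [-1.9, 2.9, 9.0]
opening: 0.0579
gripper_force: 5.7
```

Emit:
{"name": "apply_moves", "arguments": {
  "commands": [
    [[0, 0, -0.1], 0, 0.3395],
    [[0, 0, -0.2], 0, 0.3395]
  ]
}}

```text
clock: 13.25
tool_pos: [0.654, -0.3048, 0.0876]
orientation: [-180.0, 0.1, -175.2]
force: [-1.2, 3.8, 9.4]
opening: 0.0579
gripper_force: 5.8
```

```bash
python3 - <<'E'
from h import *
w=tiltcheck('blue',rowmin=150); print(ctrl.get_obs()['gripper_force'],ctrl.get_obs()['force']); predict(w,.036,.085)
E
```

```text
blue rows 227 311 shade edge 279 tcp [ 0.65394018 -0.30475609  0.08735237]
5.540021695196629 [-0.59019393  4.23744505  8.58966884]
0 zmin 0.0674 end-bottom row 277 end-top row 302
10 zmin 0.0533 end-bottom row 273 end-top row 310
20 zmin 0.0402 end-bottom row 271 end-top row 317
30 zmin 0.0284 end-bottom row 269 end-top row 325
40 zmin 0.0182 end-bottom row 269 end-top row 332
50 zmin 0.0099 end-bottom row 270 end-top row 338
60 zmin 0.0038 end-bottom row 273 end-top row 343
70 zmin 0.0002 end-bottom row 277 end-top row 347
80 zmin -0.0010 end-bottom row 282 end-top row 350
90 zmin 0.0004 end-bottom row 288 end-top row 351
```

Emit:
{"name": "apply_moves", "arguments": {
  "commands": [
    [[0, 0, 0], 0, 0.33],
    [[0, 0, 0], 0, 0.32],
    [[0, 0, 0], 0, 0.2],
    [[0, 0, 0], 0, 0.1],
    [[0, 0, 0], 0, 0],
    [[0, 0, 2], 0, 0],
    [[0, 0, 6], 0, 0],
    [[0, 0, 10], 0, 0],
    [[-4, 2, 13], 0, 0],
    [[-8, 4, 13], 0, 0],
    [[-12, 6, 13], 0, 0],
    [[-16, 8, 13], 0, 0],
    [[-18, 8, 13], 0, 0],
    [[-18, 8, 13], 0, 0]
  ]
}}

```text
clock: 14.47
tool_pos: [0.4675, -0.2232, 0.2158]
orientation: [179.9, -0.1, -175.2]
force: [-1.6, 0.9, -0.6]
opening: 0.0878
gripper_force: 0.0
```

```bash
python3 - <<'E'
from h import *
np.set_printoptions(precision=4,suppress=True)
sc=snap('scene','sc5');sd=snap('side','sd5')
g=(.6545,-.305)
for s in(sc,sd):
    m=cmask(s,'blue',proj(s,[*g,.046])[0],25); x,q=fit(up,[*g,.08],[(s,m)],[.01,.01,.1]); print(x[:2],np.degrees(x[2]),q)
h,hw=None,None
c1=proj(sc,[*g,.05])[0].astype(int);c2=proj(sd,[*g,.05])[0].astype(int)
f=lambda s,c:cv2.resize(s['img'][c[1]-60:c[1]+60,c[0]-80:c[0]+80],(400,300))
cv2.imwrite('pics/c5.png',np.hstack([f(sc,c1),f(sd,c2)])[:,:,::-1])
E
```

```text
[ 0.6444 -0.3023] 2.976939195820774 0.31255195344970904
[ 0.644  -0.3102] 20.711409135556043 0.8861352980576022
```

View pics/c5.png

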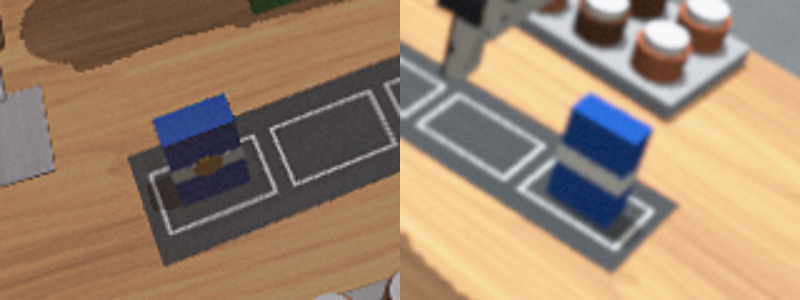

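Blue stands upright in its rectangle, close to the robot-side line. I'll measure the offset and fetch the next (green).

```bash
cat >> h.py <<'E'
def upfit(col,g,views,yaw=.083,wide=((104,128))):
    v=[]
    for s in views:
        h=cv2.cvtColor(s['img'],cv2.COLOR_RGB2HSV); m=np.zeros(h.shape[:2],bool)
        for a,b in HUE[col]: m|=(h[...,0]>=a-4)&(h[...,0]<=b+4)&(h[...,1]>110)&(h[...,2]>28)
        mm=blob(m,proj(s,[*g,.046])[0],25,close=15)
        if mm is not None: v.append((s,mm))
    r=[]
    for vs in [[k] for k in v]+[v]:
        x,q=fit(up,[*g,yaw],vs,[.008,.008,.1]); r.append((np.round(x[:2],4).tolist(),round(np.degrees(x[2]),1),round(q,2)))
    return r
E
python3 - <<'E'
from h import *
sc=snap('scene');sd=snap('side')
print(upfit('blue',(.65,-.305),[sc,sd]))
# place3 from chalk: predicted rectangle vs networks
for s in (sc,sd):
    print([ (np.round(at(s,d['at'],0)[:2],3).tolist(),round(d['score'],2)) for d in ctrl.spot_point(s,'place0')])
# chalk lines fitted: bright low-sat pixels inside slate -> plane coords
for s in (sc,sd):
    h=cv2.cvtColor(s['img'],cv2.COLOR_RGB2HSV); m=(h[...,2]>130)&(h[...,1]<60)
    vv,uu=np.nonzero(m); P=np.array([at(s,(u,v),0)[:2] for u,v in zip(uu,vv) if 200<v<460 and 150<u<560]); 
    a=np.radians(4.8); R=np.array([[np.cos(a),np.sin(a)],[-np.sin(a),np.cos(a)]]); Q=(P-[.6425,-.1475])@R.T
    Q=Q[(abs(Q[:,0])<.045)&(abs(Q[:,1])<.21)]
    for lo,hi in((-.04,-.02),(.02,.04)):
        k=Q[(Q[:,0]>lo)&(Q[:,0]<hi)]; print('x',np.round(np.polyfit(k[:,1],k[:,0],1),4),len(k))
    hist,e=np.histogram(Q[abs(Q[:,0])<.024][:,1],bins=np.arange(-.21,.211,.004)); i=hist>hist.max()*.4; print('y lines',np.round(e[:-1][i]+.002,3))
E
```

```text
[([0.6468, -0.3025], np.float64(4.1), np.float64(0.32)), ([0.6461, -0.3097], np.float64(18.7), np.float64(0.93)), ([0.647, -0.3072], np.float64(6.8), np.float64(0.6))]
[([0.647, -0.195], 0.89), ([0.65, -0.304], 0.77), ([0.634, 0.007], 0.59), ([0.638, -0.092], 0.57)]
[([0.645, -0.302], 0.92), ([0.631, -0.093], 0.79), ([0.626, 0.006], 0.79), ([0.642, -0.198], 0.56)]
x [-0.0031 -0.0306] 218
x [-0.0022  0.0262] 254
y lines [-0.2   -0.112 -0.096 -0.008  0.008  0.096  0.112  0.204]
x [ 0.0011 -0.0331] 681
x [-0.0077  0.0255] 510
y lines [-0.204 -0.2   -0.116 -0.112 -0.1   -0.096 -0.012 -0.008 -0.004  0.004
  0.008  0.012  0.092  0.096  0.1    0.108  0.112  0.116  0.196  0.2
  0.204]
```

Blue is about 4 mm from its rectangle's centre in each direction, which is well inside tolerance. Slate centre is refined to (.6395,−.147). Now green.

Emit:
{"name": "apply_moves", "arguments": {
  "commands": [
    [[-2, 0.7, 0], 0, 0],
    [[-4, 1.4, -2], -0.03, 0],
    [[-6.2, 2, -5], -0.056, 0],
    [[-6.2, 2, -9], -0.056, 0],
    [[-6.2, 2, -13], -0.056, 0],
    [[-6.2, 2, -16.5], -0.056, 0],
    [[-6.2, 2, -18.5], -0.056, 0],
    [[-6.2, 2, -19.6], -0.056, 0.1],
    [[-6.2, 2, -19.6], -0.056, 0.25]
  ]
}}

```text
clock: 15.52
tool_pos: [0.4119, -0.2051, 0.018]
orientation: [-180.0, -0.3, -178.4]
force: [-0.1, 0.7, 0.3]
opening: 0.0796
gripper_force: 0.0
```

Emit:
{"name": "apply_moves", "arguments": {
  "commands": [
    [[0, 0, 0], 0, 0.35],
    [[0, 0, 0], 0, 0.35],
    [[0, 0, 0], 0, 0.35],
    [[0, 0, 0], 0, 0.345],
    [[0, 0, 0], 0, 0.342],
    [[0, 0, 0], 0, 0.342]
  ]
}}

```text
clock: 16.02
tool_pos: [0.4122, -0.2049, 0.0196]
orientation: [180.0, -0.0, -178.4]
force: [-0.5, 0.3, -1.8]
opening: 0.0581
gripper_force: 16.1
```

Emit:
{"name": "apply_moves", "arguments": {
  "commands": [
    [[0, 0, 2], 0, 0.345],
    [[0, 0, 5], 0, 0.345],
    [[1, 0, 7], 0, 0.345],
    [[2, 0, 8], 0, 0.345],
    [[2, 0, 8], 0, 0.341],
    [[2, 0, 8], 0, 0.34],
    [[2, 0, 8], 0, 0.339],
    [[2, 0, 8], 0, 0.3388],
    [[2, 0, 8], 0, 0.3386],
    [[2, 0, 8], 0, 0.3386],
    [[2, 0, 8], 0, 0.3385],
    [[2, 0, 8], 0, 0.3385],
    [[2, 0, 8], 0, 0.3384],
    [[2, 0, 8], 0, 0.3384],
    [[2, 0, 8], 0, 0.3384]
  ]
}}

```text
clock: 17.27
tool_pos: [0.4322, -0.2048, 0.0997]
orientation: [-180.0, 0.0, -178.4]
force: [-0.6, -0.9, -2.2]
opening: 0.0579
gripper_force: 4.0
```

```bash
python3 - <<'E'
from h import *
w=tiltcheck('green',rowmin=150); print(ctrl.get_obs()['gripper_force'],ctrl.get_obs()['opening'])
cv2.imwrite('pics/g1.png',cv2.resize(w['img'],(400,300))[:,:,::-1])
E
```

```text
green rows 269 355 shade edge 297 tcp [ 0.43216539 -0.20484001  0.09964053]
2.730705812573433 0.05827274880905745
```

Emit:
{"name": "apply_moves", "arguments": {
  "commands": [
    [[0, 0, 0], 0, 0.3383],
    [[0, 0, 0], 0, 0.3383],
    [[0, 0, 0], 0, 0.3382],
    [[0, 0, 0], 0, 0.3382],
    [[0, 0, 0], 0, 0.3381],
    [[0, 0, 0], 0, 0.3381],
    [[0, 0, 0], 0, 0.3381]
  ]
}}

```text
clock: 17.9
tool_pos: [0.4323, -0.2049, 0.0998]
orientation: [-180.0, 0.0, -178.4]
force: [-0.1, -0.0, -0.1]
opening: 0.058
gripper_force: 0.2
```

```bash
python3 - <<'E'
from h import *
w=tiltcheck('green',rowmin=150); print(ctrl.get_obs()['gripper_force'],ctrl.get_obs()['opening'])
E
```

```text
green rows 231 310 shade edge 278 tcp [ 0.43231662 -0.20489862  0.09976776]
0.1665649563074112 0.05821690306907419
```

Emit:
{"name": "apply_moves", "arguments": {
  "commands": [
    [[0, 0, 0], 0, 0.342],
    [[0, 0, 0], 0, 0.36],
    [[0, 0, 0], 0, 0.36],
    [[0, 0, 1], 0, 0.36],
    [[0, 0, 1.5], 0, 0.36],
    [[0, 0, 1.5], 0, 0.36]
  ]
}}

```text
clock: 18.45
tool_pos: [0.4327, -0.2049, 0.1155]
orientation: [-180.0, 0.1, -178.4]
force: [0.1, -0.0, -1.7]
opening: 0.0572
gripper_force: 30.0
```

```bash
python3 - <<'E'
from h import *
print(ctrl.get_obs()['force'])
w=pair([.44,-.2,.06],'g2')
E
```

```text
[ 0.10139493 -0.04829104 -1.68132816]
```

View pics/g2.png

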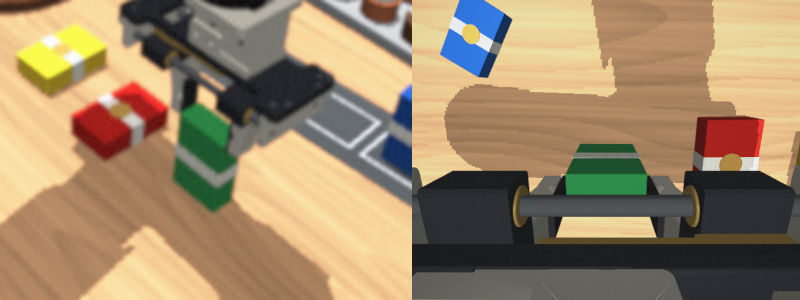

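Green is held upright, shown at side (205,155) and wrist (605,165). Carrying it to the next rectangle.

Emit:
{"name": "apply_moves", "arguments": {
  "commands": [
    [[3, 0, 0], 0.02, 0.36],
    [[6, 0.1, 0], 0.04, 0.36],
    [[9.5, 0.2, 0], 0.058, 0.36],
    [[13, 0.3, 0], 0.058, 0.36],
    [[16.5, 0.4, 0], 0.058, 0.36],
    [[19.5, 0.5, 0], 0.058, 0.36],
    [[21.6, 0.5, 0], 0.058, 0.36],
    [[21.6, 0.5, 0], 0.058, 0.36],
    [[21.6, 0.5, -0.6], 0.058, 0.36],
    [[21.6, 0.5, -1.1], 0.058, 0.36],
    [[21.6, 0.5, -1.3], 0.058, 0.3395],
    [[21.6, 0.5, -1.4], 0.058, 0.3395],
    [[21.6, 0.5, -1.5], 0.058, 0.3395],
    [[21.6, 0.5, -1.55], 0.058, 0.3395]
  ]
}}

```text
clock: 19.72
tool_pos: [0.648, -0.1999, 0.0998]
orientation: [-180.0, 0.0, -175.1]
force: [-0.4, 0.8, 4.3]
opening: 0.058
gripper_force: 4.2
```

Emit:
{"name": "apply_moves", "arguments": {
  "commands": [
    [[0, 0, -0.1], 0, 0.3395],
    [[0, 0, -0.2], 0, 0.3395]
  ]
}}

```text
clock: 19.88
tool_pos: [0.649, -0.1999, 0.0988]
orientation: [-180.0, 0.1, -175.1]
force: [-1.8, 1.3, 7.0]
opening: 0.0577
gripper_force: 4.5
```

Emit:
{"name": "apply_moves", "arguments": {
  "commands": [
    [[0, 0, 0], 0, 0.33],
    [[0, 0, 0], 0, 0.32],
    [[0, 0, 0], 0, 0.2],
    [[0, 0, 0], 0, 0.1],
    [[0, 0, 0], 0, 0],
    [[0, 0, 2], 0, 0],
    [[0, 0, 6], 0, 0],
    [[-1, 0, 10], 0, 0],
    [[-4, 2, 11], 0, 0],
    [[-7, 4, 11], 0, 0],
    [[-10, 6, 11], 0, 0],
    [[-13, 8, 11], 0, 0],
    [[-16, 10, 11], -0.02, 0],
    [[-19, 11.5, 10], -0.045, 0],
    [[-22, 12.7, 8], -0.045, 0],
    [[-24.9, 12.7, 6], -0.045, 0],
    [[-24.9, 12.7, 6], -0.045, 0]
  ]
}}

```text
clock: 21.3
tool_pos: [0.3911, -0.0734, 0.1535]
orientation: [180.0, -0.4, -177.7]
force: [-0.8, -0.4, -0.2]
opening: 0.0874
gripper_force: 0.0
```

```bash
python3 - <<'E'
from h import *
sc=snap('scene');sd=snap('side')
print(ctrl.get_obs()['tool_pos'])
print(upfit('green',(.644,-.2),[sc,sd]))
for col,g in dict(red=(.434,-.071),yellow=(.446,.052)).items():
    m=cmask(sc,col,proj(sc,[*g,.014])[0],40); x,q=fit(box,[*g,.03],[(sc,m)],[.01,.01,.1]); print(col,x[:2],np.degrees(x[2]),round(q,3))
f=lambda s,c:cv2.resize(s['img'][c[1]-60:c[1]+60,c[0]-80:c[0]+80],(400,300))
cv2.imwrite('pics/g3.png',np.hstack([f(sc,proj(sc,[.644,-.2,.05])[0].astype(int)),f(sd,proj(sd,[.644,-.2,.05])[0].astype(int))])[:,:,::-1])
E
```

```text
[ 0.39813174 -0.07289665  0.15713565]
[([0.6529, -0.1972], np.float64(0.7), np.float64(0.85)), ([0.6422, -0.2063], np.float64(26.6), np.float64(0.91)), ([0.6491, -0.1996], np.float64(8.2), np.float64(0.83))]
red [ 0.43866621 -0.07098745] 0.449378106012486 0.914
yellow [0.43678637 0.05786174] 0.47223552917275163 0.74
```

View pics/g3.png

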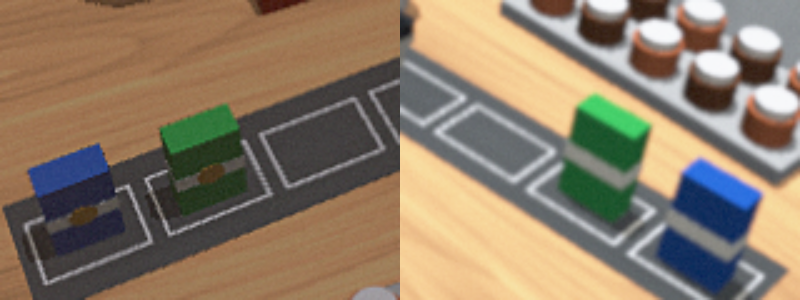

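Blue and green both stand upright inside their rectangles (composite (80,200) and (205,165)). Red next.

Emit:
{"name": "apply_moves", "arguments": {
  "commands": [
    [[0.1, 0.1, -4], 0, 0],
    [[0.1, 0.1, -8], 0, 0],
    [[0.1, 0.1, -11], 0, 0],
    [[0.1, 0.1, -12.8], 0, 0],
    [[0.1, 0.1, -13.6], 0, 0.1],
    [[0.1, 0.1, -13.6], 0, 0.25],
    [[0.1, 0.1, -13.6], 0, 0.35],
    [[0.1, 0.1, -13.6], 0, 0.35],
    [[0.1, 0.1, -13.6], 0, 0.35],
    [[0.1, 0.1, -13.6], 0, 0.342],
    [[0.1, 0.1, -13.6], 0, 0.342]
  ]
}}

```text
clock: 22.32
tool_pos: [0.401, -0.0717, 0.022]
orientation: [180.0, 0.1, -177.7]
force: [0.3, -1.1, 5.2]
opening: 0.0579
gripper_force: 20.4
```

Emit:
{"name": "apply_moves", "arguments": {
  "commands": [
    [[0.2, 0, 2], 0, 0.345],
    [[0.4, 0, 5], 0, 0.345],
    [[1, 0, 7], 0, 0.345],
    [[2, 0, 8], 0, 0.345],
    [[2, 0, 8], 0, 0.341],
    [[2, 0, 8], 0, 0.34],
    [[2, 0, 8], 0, 0.339],
    [[2, 0, 8], 0, 0.3387],
    [[2, 0, 8], 0, 0.3385],
    [[2, 0, 8], 0, 0.3385],
    [[2, 0, 8], 0, 0.3384],
    [[2, 0, 8], 0, 0.3384],
    [[2, 0, 8], 0, 0.3383],
    [[2, 0, 8], 0, 0.3383],
    [[2, 0, 8], 0, 0.3382],
    [[2, 0, 8], 0, 0.3382]
  ]
}}

```text
clock: 23.65
tool_pos: [0.4202, -0.0718, 0.1012]
orientation: [180.0, 0.0, -177.7]
force: [-0.6, -0.3, -1.7]
opening: 0.058
gripper_force: 13.5
```

```bash
python3 - <<'E'
from h import *
w=tiltcheck('red',rowmin=150); o=ctrl.get_obs(); print(o['gripper_force'],o['opening'],o['force'])
E
```

```text
red rows 271 373 shade edge 293 tcp [ 0.42020535 -0.07183806  0.10118462]
13.464092016220093 0.058440676286493624 [ 0.12928926  0.14892603 -0.74965173]
```

Emit:
{"name": "apply_moves", "arguments": {
  "commands": [
    [[0, 0, 0], 0, 0.337],
    [[0, 0, 0], 0, 0.336],
    [[0, 0, 0], 0, 0.336],
    [[0, 0, 0], 0, 0.336],
    [[0, 0, 0], 0, 0.336]
  ]
}}

```text
clock: 24.12
tool_pos: [0.4202, -0.0718, 0.1012]
orientation: [-180.0, -0.0, -177.7]
force: [0.0, -0.7, -1.3]
opening: 0.0586
gripper_force: 7.8
```

Emit:
{"name": "apply_moves", "arguments": {
  "commands": [
    [[0, 0, 0], 0, 0.335],
    [[0, 0, 0], 0, 0.3347],
    [[0, 0, 0], 0, 0.3344],
    [[0, 0, 0], 0, 0.3344],
    [[0, 0, 0], 0, 0.3344],
    [[0, 0, 0], 0, 0.3344]
  ]
}}

```text
clock: 24.62
tool_pos: [0.4203, -0.0718, 0.1012]
orientation: [180.0, 0.0, -177.7]
force: [-0.2, 2.0, -2.3]
opening: 0.0585
gripper_force: 4.8
```

Emit:
{"name": "apply_moves", "arguments": {
  "commands": [
    [[0, 0, 0], 0, 0.3338],
    [[0, 0, 0], 0, 0.3338],
    [[0, 0, 0], 0, 0.3335],
    [[0, 0, 0], 0, 0.3335],
    [[0, 0, 0], 0, 0.3335]
  ]
}}

```text
clock: 25.03
tool_pos: [0.4203, -0.0718, 0.1013]
orientation: [180.0, 0.0, -177.7]
force: [-0.2, -0.3, -0.1]
opening: 0.0589
gripper_force: 0.2
```

```bash
python3 - <<'E'
from h import *
w=tiltcheck('red',rowmin=150); o=ctrl.get_obs(); print(o['gripper_force'],o['opening'],o['force'])
E
```

```text
red rows 180 311 shade edge 274 tcp [ 0.42032978 -0.07181842  0.10125762]
0.17598568461835384 0.05866486782839067 [0.26036595 0.94470788 1.37099372]
```

```bash
cat >> h.py <<'E'
def widths(col,rows,w=None):
    "edges of the hanging carton in the wrist picture -> 3D mid-point of each 58 mm edge"
    w=w or snap('wrist'); h=cv2.cvtColor(w['img'],cv2.COLOR_RGB2HSV); T=np.array(w['T'])
    for r in rows:
        m=np.zeros(640,bool)
        for a,b in HUE[col]: m|=(h[r,:,0]>=a-4)&(h[r,:,0]<=b+4)&(h[r,:,1]>130)&(h[r,:,2]>25)
        m[:215]=0;m[430:]=0
        c=np.nonzero(m)[0]
        if len(c)<2: continue
        d=w['fx']*.058/(c.max()+1-c.min()); u=(c.max()+c.min())/2
        p=np.array([(u-w['cx'])/w['fx'],-(r-w['cy'])/w['fy'],-1])*d; print(r,c.min(),c.max(),np.round(T[:3,3]+T[:3,:3]@p,3))
E
python3 - <<'E'
from h import *
w=snap('wrist');widths('red',[176,180,182,185,190,200,225,250,270,273,277,285],w)
cv2.imwrite('pics/r1.png',w['img'][:,:,::-1])
E
```

```text
180 276 366 [ 0.373 -0.073  0.003]
182 275 368 [ 0.374 -0.073  0.011]
185 274 369 [ 0.375 -0.073  0.016]
190 273 370 [ 0.377 -0.073  0.022]
200 271 372 [ 0.382 -0.073  0.032]
250 258 383 [ 0.398 -0.073  0.078]
270 253 388 [ 0.403 -0.073  0.092]
273 252 389 [ 0.403 -0.073  0.095]
277 252 389 [ 0.405 -0.073  0.095]
285 253 388 [ 0.409 -0.072  0.094]
```

Red over-rotated by about 18° (its top leans forward) and touches on its front edge. I'll carry it to its rectangle and drag it back upright against the counter there with a light grip.

Emit:
{"name": "apply_moves", "arguments": {
  "commands": [
    [[0, 0, 0], 0, 0.345],
    [[0, 0, 0], 0, 0.36],
    [[0, 0, 0], 0, 0.36],
    [[0, 0, 1], 0, 0.36],
    [[2, 0, 1.5], 0, 0.36],
    [[5.5, -0.4, 1.5], 0.02, 0.36],
    [[9, -0.8, 1.5], 0.045, 0.36],
    [[12.5, -1.2, 1.5], 0.045, 0.36],
    [[16, -1.6, 1.5], 0.045, 0.36],
    [[19.5, -2, 1.5], 0.045, 0.36],
    [[22.5, -2.3, 1.5], 0.045, 0.36],
    [[24.7, -2.3, 1.5], 0.045, 0.36],
    [[24.7, -2.3, 1.5], 0.045, 0.36],
    [[24.7, -2.3, 0.8], 0.045, 0.36],
    [[24.7, -2.3, 0.3], 0.045, 0.36],
    [[24.7, -2.3, 0.1], 0.045, 0.36],
    [[24.7, -2.3, 0], 0.045, 0.34],
    [[24.7, -2.3, 0], 0.045, 0.336]
  ]
}}

```text
clock: 26.63
tool_pos: [0.6665, -0.0947, 0.1013]
orientation: [180.0, -0.0, -175.1]
force: [-0.9, 0.1, 0.2]
opening: 0.058
gripper_force: 0.2
```

Emit:
{"name": "apply_moves", "arguments": {
  "commands": [
    [[0, 0, -0.1], 0, 0.335],
    [[0, 0, -0.2], 0, 0.335]
  ]
}}

```text
clock: 26.8
tool_pos: [0.6671, -0.0947, 0.0996]
orientation: [180.0, 0.0, -175.1]
force: [0.2, 1.0, 0.7]
opening: 0.0584
gripper_force: 0.3
```

```bash
python3 - <<'E'
from h import *
w=tiltcheck('red',rowmin=100);widths('red',[176,180,185,190,200,225,250,270,273,277,285],w)
o=ctrl.get_obs(); print(o['gripper_force'],o['force'])
E
```

```text
red rows 179 311 shade edge 276 tcp [ 0.66708853 -0.09473101  0.0993326 ]
180 275 368 [ 0.619 -0.098  0.009]
185 274 369 [ 0.622 -0.098  0.015]
190 272 371 [ 0.624 -0.098  0.024]
200 270 373 [ 0.628 -0.098  0.034]
250 258 383 [ 0.645 -0.097  0.076]
270 253 388 [ 0.649 -0.096  0.091]
273 253 388 [ 0.651 -0.096  0.091]
277 252 389 [ 0.651 -0.096  0.094]
285 252 389 [ 0.655 -0.096  0.095]
0.2555616572499275 [0.02760506 0.81282268 0.56797987]
```

Emit:
{"name": "apply_moves", "arguments": {
  "commands": [
    [[0, 0, 0], 0, 0.339],
    [[0, 0, 0], 0, 0.339],
    [[0, 0, 0], 0, 0.339]
  ]
}}

```text
clock: 27.1
tool_pos: [0.6672, -0.0947, 0.0993]
orientation: [180.0, 0.0, -175.1]
force: [-0.4, 0.2, 0.7]
opening: 0.058
gripper_force: 3.2
```

Now press down slightly and drag back.

Emit:
{"name": "apply_moves", "arguments": {
  "commands": [
    [[0, 0, -0.1], 0, 0.339],
    [[-0.3, 0, -0.15], 0, 0.339],
    [[-0.7, 0, -0.2], 0, 0.339],
    [[-1.1, 0, -0.2], 0, 0.339],
    [[-1.5, 0, -0.2], 0, 0.339],
    [[-1.9, 0, -0.2], 0, 0.339],
    [[-2.3, 0, -0.25], 0, 0.339],
    [[-2.3, 0, -0.25], 0, 0.339]
  ]
}}

```text
clock: 27.77
tool_pos: [0.6431, -0.0953, 0.0968]
orientation: [-180.0, -0.0, -175.1]
force: [-0.1, -3.5, 3.8]
opening: 0.0581
gripper_force: 3.7
```

```bash
python3 - <<'E'
from h import *
w=tiltcheck('red',rowmin=100);widths('red',[180,185,190,200,210,218,222,226,230,235,250,270,273,277,285],w)
o=ctrl.get_obs(); print(o['gripper_force'],o['force'])
E
```

```text
red rows 214 311 shade edge 275 tcp [ 0.64352445 -0.09522359  0.0967927 ]
218 273 366 [ 0.618 -0.098  0.012]
222 272 367 [ 0.619 -0.098  0.018]
226 270 369 [ 0.62  -0.098  0.027]
230 269 371 [ 0.62  -0.098  0.034]
250 261 379 [ 0.623 -0.097  0.064]
270 254 387 [ 0.626 -0.097  0.086]
273 252 388 [ 0.626 -0.097  0.089]
277 250 390 [ 0.626 -0.097  0.094]
285 250 390 [ 0.629 -0.097  0.095]
3.7373605370521545 [-0.08993391 -1.83836875  4.05858949]
```

Emit:
{"name": "apply_moves", "arguments": {
  "commands": [
    [[-0.3, 0, 0], 0, 0.339],
    [[-0.6, 0, 0], 0, 0.339],
    [[-0.6, 0, 0], 0, 0.339],
    [[-0.6, 0, 0], 0, 0.33],
    [[-0.6, 0, 0], 0, 0.31],
    [[-0.6, 0, 0], 0, 0.2],
    [[-0.6, 0, 0], 0, 0],
    [[-0.6, 0, 0], 0, 0],
    [[-0.6, 0, 3], 0, 0],
    [[-0.6, 0, 7], 0, 0],
    [[-1.6, 1, 10], 0, 0],
    [[-5, 4, 11], 0, 0],
    [[-8.5, 7, 11], -0.02, 0],
    [[-12, 10, 11], -0.044, 0],
    [[-15, 12, 11], -0.044, 0],
    [[-18, 14, 10], -0.044, 0],
    [[-20.7, 14.8, 8], -0.044, 0],
    [[-23.3, 14.8, 6], -0.044, 0]
  ]
}}

```text
clock: 29.32
tool_pos: [0.4099, 0.0547, 0.1567]
orientation: [179.9, 0.1, -177.5]
force: [-0.2, -0.3, -0.3]
opening: 0.0875
gripper_force: 0.0
```

```bash
python3 - <<'E'
from h import *
sc=snap('scene','sc6');sd=snap('side','sd6');o=ctrl.get_obs();print(o['tool_pos'],o['orientation'])
print(upfit('red',(.635,-.095),[sc,sd])); print(upfit('green',(.646,-.2),[sc,sd])); print(upfit('blue',(.648,-.306),[sc,sd]))
w=snap('wrist');g=(.446,.052)
for s,n in((sc,'sc'),(sd,'sd')):
    m=cmask(s,'yellow',proj(s,[*g,.014])[0],40)
    if m is not None: x,q=fit(box,[*g,.03],[(s,m)],[.01,.01,.1]); print(n,'yellow',x[:2],np.degrees(x[2]),round(q,3))
E
```

```text
[0.40547965 0.05193434 0.15392761] [-179.94074268   -0.30915929 -177.54455756]
[([0.6361, -0.0944], np.float64(8.0), np.float64(0.98)), ([0.6284, -0.1013], np.float64(3.6), np.float64(0.95)), ([0.6366, -0.0952], np.float64(5.9), np.float64(0.91))]
[([0.6527, -0.1979], np.float64(1.5), np.float64(0.9)), ([0.645, -0.2027], np.float64(4.1), np.float64(0.88)), ([0.6516, -0.198], np.float64(-3.7), np.float64(0.87))]
[([0.6464, -0.304], np.float64(5.0), np.float64(0.32)), ([0.6435, -0.3107], np.float64(13.2), np.float64(0.91)), ([0.6453, -0.3077], np.float64(9.7), np.float64(0.6))]
sc yellow [0.43856673 0.05885059] 3.407097010259821 0.633
sd yellow [0.44985178 0.04596071] 3.475197559795422 0.815
```

Red is placed within a couple of mm. Yellow next.

Emit:
{"name": "apply_moves", "arguments": {
  "commands": [
    [[0, 0, -4], 0, 0],
    [[0, 0, -8], 0, 0],
    [[0, 0, -11], 0, 0],
    [[0, 0, -12.8], 0, 0],
    [[0, 0, -13.5], 0, 0.1],
    [[0, 0, -13.5], 0, 0.25],
    [[0, 0, -13.5], 0, 0.35],
    [[0, 0, -13.5], 0, 0.35],
    [[0, 0, -13.5], 0, 0.35],
    [[0, 0, -13.5], 0, 0.342],
    [[0, 0, -13.5], 0, 0.342]
  ]
}}

```text
clock: 30.38
tool_pos: [0.4119, 0.0535, 0.0227]
orientation: [179.9, 0.1, -177.6]
force: [-1.4, -1.5, 8.2]
opening: 0.0579
gripper_force: 21.8
```

Emit:
{"name": "apply_moves", "arguments": {
  "commands": [
    [[0.2, 0, 2], 0, 0.345],
    [[0.4, 0, 5], 0, 0.345],
    [[1, 0, 7], 0, 0.345],
    [[2, 0, 8], 0, 0.345],
    [[2, 0, 8], 0, 0.341],
    [[2, 0, 8], 0, 0.34],
    [[2, 0, 8], 0, 0.3395],
    [[2, 0, 8], 0, 0.339],
    [[2, 0, 8], 0, 0.339]
  ]
}}

```text
clock: 31.13
tool_pos: [0.4302, 0.0528, 0.1008]
orientation: [-180.0, -0.1, -177.6]
force: [-0.2, -0.1, -1.9]
opening: 0.0581
gripper_force: 17.0
```

Emit:
{"name": "apply_moves", "arguments": {
  "commands": [
    [[0, 0, 0], 0, 0.337],
    [[0, 0, 0], 0, 0.3355],
    [[0, 0, 0], 0, 0.335],
    [[0, 0, 0], 0, 0.335],
    [[0, 0, 0], 0, 0.335]
  ]
}}

```text
clock: 31.55
tool_pos: [0.4312, 0.0532, 0.1016]
orientation: [-180.0, -0.0, -177.6]
force: [0.0, -0.2, -1.8]
opening: 0.0584
gripper_force: 6.7
```

Emit:
{"name": "apply_moves", "arguments": {
  "commands": [
    [[0, 0, -0.7], 0, 0.3345],
    [[0, 0, -0.7], 0, 0.3342],
    [[0, 0, -0.7], 0, 0.334],
    [[0, 0, -0.7], 0, 0.334],
    [[0, 0, -0.7], 0, 0.334]
  ]
}}

```text
clock: 31.97
tool_pos: [0.4313, 0.0532, 0.0947]
orientation: [180.0, 0.0, -177.6]
force: [-0.0, -0.4, 0.9]
opening: 0.0583
gripper_force: 0.0
```

```bash
python3 - <<'E'
from h import *
w=tiltcheck('yellow',rowmin=100);widths('yellow',[215,222,230,250,270,275,280,290,300],w)
o=ctrl.get_obs(); print(o['gripper_force'],o['force'])
E
```

```text
yellow rows 132 290 shade edge 162 tcp [0.43135123 0.05321688 0.09481958]
215 261 377 [0.396 0.051 0.054]
222 262 376 [0.4   0.051 0.052]
230 300 337 [ 0.49   0.053 -0.319]
250 266 372 [0.417 0.052 0.042]
270 269 369 [0.432 0.052 0.034]
275 270 369 [0.435 0.053 0.032]
280 271 368 [0.44  0.053 0.029]
290 273 366 [0.449 0.053 0.022]
0.0 [ 0.23129492 -0.63204487 -0.12455742]
```

```bash
python3 - <<'E'
from h import *
w=tiltcheck('yellow',rowmin=100);widths('yellow',[130,134,140,150,158,162,166,175,190,215,250,290],w)
cv2.imwrite('pics/y1.png',cv2.resize(w['img'],(400,300))[:,:,::-1])
E
```

```text
yellow rows 106 269 shade edge 225 tcp [0.4313426  0.05323243 0.09480676]
130 265 373 [0.355 0.049 0.029]
134 265 373 [0.357 0.049 0.03 ]
140 266 372 [0.36  0.049 0.027]
150 266 372 [0.365 0.05  0.028]
158 266 372 [0.369 0.05  0.029]
162 266 372 [0.371 0.05  0.03 ]
166 267 371 [0.374 0.05  0.026]
175 267 371 [0.378 0.05  0.028]
190 300 333 [ 0.44   0.048 -0.402]
215 268 370 [0.401 0.051 0.03 ]
250 270 369 [0.421 0.052 0.029]
```

View pics/y1.png

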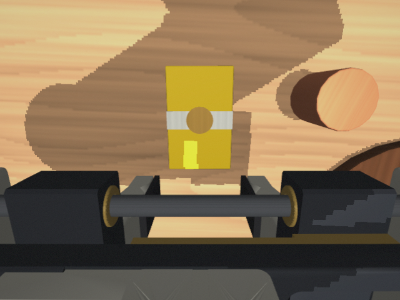

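Yellow dropped through and lies flat again, centred around (.386,.051), clear of the tin. I'll grip its far end this time and let the near end droop, keeping a bit more grip.

Emit:
{"name": "apply_moves", "arguments": {
  "commands": [
    [[-0.4, -0.1, 0], 0, 0.1],
    [[-0.9, -0.1, 0], 0, 0],
    [[-0.9, -0.1, -3], 0, 0],
    [[-0.9, -0.1, -5.5], 0, 0],
    [[-0.9, -0.1, -7], 0, 0],
    [[-0.9, -0.1, -7.4], 0, 0.1],
    [[-0.9, -0.1, -7.4], 0, 0.25],
    [[-0.9, -0.1, -7.4], 0, 0.35],
    [[-0.9, -0.1, -7.4], 0, 0.35],
    [[-0.9, -0.1, -7.4], 0, 0.35],
    [[-0.9, -0.1, -7.4], 0, 0.342],
    [[-0.9, -0.1, -7.4], 0, 0.342]
  ]
}}

```text
clock: 33.07
tool_pos: [0.4226, 0.0524, 0.0213]
orientation: [180.0, 0.1, -177.6]
force: [-0.2, -0.1, 5.2]
opening: 0.0576
gripper_force: 4.9
```

Emit:
{"name": "apply_moves", "arguments": {
  "commands": [
    [[0.2, 0, 2], 0, 0.345],
    [[0.4, 0, 5], 0, 0.345],
    [[1, 0, 7], 0, 0.345],
    [[3, 0, 7.5], 0, 0.345],
    [[3, 0, 7.5], 0, 0.342],
    [[3, 0, 7.5], 0, 0.342],
    [[3, 0, 7.5], 0, 0.342],
    [[3, 0, 7.5], 0, 0.342]
  ]
}}

```text
clock: 33.73
tool_pos: [0.4511, 0.0517, 0.095]
orientation: [-180.0, -0.1, -177.6]
force: [-0.4, -0.1, -1.0]
opening: 0.0577
gripper_force: 15.7
```

Emit:
{"name": "apply_moves", "arguments": {
  "commands": [
    [[0, 0, 0], 0, 0.34],
    [[0, 0, 0], 0, 0.339],
    [[0, 0, 0], 0, 0.339],
    [[0, 0, 0], 0, 0.3388],
    [[0, 0, 0], 0, 0.3388],
    [[0, 0, 0], 0, 0.3388]
  ]
}}

```text
clock: 34.23
tool_pos: [0.4521, 0.0522, 0.0956]
orientation: [-180.0, -0.0, -177.6]
force: [0.0, -0.0, -1.7]
opening: 0.058
gripper_force: 2.5
```

```bash
python3 - <<'E'
from h import *
w=tiltcheck('yellow',rowmin=60);widths('yellow',[70,100,130,160,190,215,250,290],w)
o=ctrl.get_obs(); print(o['gripper_force'],o['force'])
E
```

```text
yellow rows 201 354 shade edge 309 tcp [0.45221733 0.05219982 0.09564459]
215 269 371 [0.421 0.051 0.03 ]
250 305 337 [ 0.564  0.059 -0.393]
290 252 388 [0.442 0.051 0.09 ]
2.4881083890795708 [ 0.0667719  -0.91660133 -1.67776389]
```

Yellow now hangs at about 70° (far end up) and is still held. Carrying it to the last rectangle; there I'll drag it upright as I did with red.

Emit:
{"name": "apply_moves", "arguments": {
  "commands": [
    [[0, 0, 0], 0, 0.345],
    [[0, 0, 0], 0, 0.36],
    [[0, 0, 0], 0, 0.36],
    [[0, 0, 0.8], 0, 0.36],
    [[2, -0.4, 1], 0, 0.36],
    [[5.5, -1.2, 1], 0.02, 0.36],
    [[9, -2, 1], 0.042, 0.36],
    [[12.5, -2.8, 1], 0.042, 0.36],
    [[16, -3.6, 1], 0.042, 0.36],
    [[18.5, -4.2, 1], 0.042, 0.36],
    [[20.2, -4.2, 1], 0.042, 0.36],
    [[20.2, -4.2, 1], 0.042, 0.36],
    [[20.2, -4.2, 0.3], 0.042, 0.36],
    [[20.2, -4.2, -0.3], 0.042, 0.36],
    [[20.2, -4.2, -0.5], 0.042, 0.345],
    [[20.2, -4.2, -0.6], 0.042, 0.34],
    [[20.2, -4.2, -0.7], 0.042, 0.3395],
    [[20.2, -4.2, -0.7], 0.042, 0.3395]
  ]
}}

```text
clock: 35.78
tool_pos: [0.6548, 0.0104, 0.0905]
orientation: [-180.0, 0.2, -175.1]
force: [1.2, -1.1, 7.4]
opening: 0.0581
gripper_force: 5.3
```

```bash
python3 - <<'E'
from h import *
w=tiltcheck('yellow',rowmin=60);widths('yellow',[185,190,195,200,205,210,215,220,250,270,280,290],w)
o=ctrl.get_obs(); print(o['gripper_force'],o['force'])
E
```

```text
yellow rows 214 357 shade edge 306 tcp [0.65472913 0.01043848 0.09052975]
215 273 367 [0.628 0.008 0.008]
220 272 368 [0.63  0.008 0.013]
250 302 330 [ 0.794  0.014 -0.484]
270 258 382 [0.642 0.009 0.068]
280 255 385 [0.643 0.009 0.077]
290 252 388 [0.645 0.009 0.085]
5.2524445205926895 [ 0.8774941  -1.29670546  6.17512043]
```

Emit:
{"name": "apply_moves", "arguments": {
  "commands": [
    [[-0.3, 0, 0], 0, 0.3395],
    [[-0.7, 0, 0], 0, 0.3395],
    [[-1.1, 0, 0], 0, 0.3395],
    [[-1.5, 0, 0], 0, 0.3395],
    [[-1.8, 0, 0], 0, 0.3395],
    [[-1.8, 0, 0], 0, 0.3395]
  ]
}}

```text
clock: 36.33
tool_pos: [0.6349, 0.0104, 0.0884]
orientation: [180.0, -0.1, -175.2]
force: [-1.8, 0.6, 0.8]
opening: 0.0579
gripper_force: 5.4
```

```bash
python3 - <<'E'
from h import *
w=tiltcheck('yellow',rowmin=60);widths('yellow',[225,230,235,240,270,280,285,290],w)
o=ctrl.get_obs(); print(o['gripper_force'],o['force'])
E
```

```text
yellow rows 239 360 shade edge 300 tcp [0.63521082 0.01039904 0.08841569]
240 275 365 [0.625 0.009 0.   ]
270 263 378 [0.626 0.01  0.054]
280 258 382 [0.626 0.009 0.067]
285 255 385 [0.626 0.009 0.075]
290 253 387 [0.626 0.009 0.081]
5.352141112089157 [-0.58209325  0.77683328  0.86354154]
```

It's upright, with its centre at about .640, so I'll shift it 1.4 cm back and release.

Emit:
{"name": "apply_moves", "arguments": {
  "commands": [
    [[0, 0, 0], 0, 0.36],
    [[0, 0, 0], 0, 0.36],
    [[0, 0, 0.4], 0, 0.36],
    [[-0.7, 0, 0.4], 0, 0.36],
    [[-1.4, 0, 0.4], 0, 0.36],
    [[-1.4, 0, 0.4], 0, 0.36],
    [[-1.4, 0, 0.1], 0, 0.36],
    [[-1.4, 0, 0], 0, 0.345],
    [[-1.4, 0, -0.1], 0, 0.3395],
    [[-1.4, 0, -0.1], 0, 0.33],
    [[-1.4, 0, -0.1], 0, 0.31],
    [[-1.4, 0, -0.1], 0, 0.2],
    [[-1.4, 0, -0.1], 0, 0],
    [[-1.4, 0, -0.1], 0, 0],
    [[-1.4, 0, 3], 0, 0],
    [[-1.4, 0, 7], 0, 0],
    [[-2, 0.5, 11], 0, 0],
    [[-5, 2, 14], 0, 0],
    [[-9, 4, 16], 0, 0],
    [[-12, 6, 18], 0, 0]
  ]
}}

```text
clock: 38.05
tool_pos: [0.5224, 0.0654, 0.2648]
orientation: [180.0, 0.0, -175.3]
force: [-0.2, 1.9, 0.5]
opening: 0.0873
gripper_force: 0.0
```

```bash
python3 - <<'E'
from h import *
o=ctrl.get_obs();print(o['tool_pos'],o['orientation'])
sc=snap('scene','sc7');sd=snap('side','sd7')
for c,g in dict(yellow=(.626,.01),red=(.636,-.095),green=(.648,-.2),blue=(.646,-.306)).items(): print(c,upfit(c,g,[sc,sd]))
E
```

```text
[0.52243442 0.06538131 0.26480834] [ 1.79977448e+02  1.81176871e-02 -1.75294694e+02]
yellow [([0.6298, 0.0119], np.float64(4.3), np.float64(0.96)), ([0.6215, 0.0048], np.float64(-0.4), np.float64(0.96)), ([0.629, 0.0116], np.float64(2.3), np.float64(0.91))]
red [([0.6351, -0.094], np.float64(8.2), np.float64(0.98)), ([0.628, -0.1018], np.float64(0.4), np.float64(0.94)), ([0.6355, -0.0954], np.float64(4.5), np.float64(0.91))]
green [([0.6512, -0.1969], np.float64(-0.5), np.float64(0.81)), ([0.6455, -0.2031], np.float64(5.0), np.float64(0.89)), ([0.6494, -0.1991], np.float64(-7.8), np.float64(0.83))]
blue [([0.6423, -0.3033], np.float64(4.7), np.float64(0.32)), ([0.6451, -0.3091], np.float64(7.8), np.float64(0.91)), ([0.6459, -0.3081], np.float64(6.9), np.float64(0.6))]
```

All four cartons stand within a few mm of their rectangles. Now I'll look at the dish from above.

Emit:
{"name": "apply_moves", "arguments": {
  "commands": [
    [[1, 3, 2], 0, 0],
    [[2, 6, 4], 0, 0],
    [[3, 9.5, 6], 0, 0],
    [[4.5, 13, 8], 0, 0],
    [[6, 17, 9], 0, 0],
    [[7.5, 21, 9], 0, 0],
    [[7.5, 21, 9], 0, 0],
    [[7.5, 21, 9], 0, 0]
  ]
}}

```text
clock: 38.82
tool_pos: [0.5992, 0.2779, 0.3516]
orientation: [-179.9, -0.1, -175.1]
force: [-0.9, -1.0, -1.1]
opening: 0.0877
gripper_force: 0.0
```

```bash
cat >> h.py <<'E'
from scipy.optimize import least_squares
def circ(P):
    f=lambda q: np.hypot(P[:,0]-q[0],P[:,1]-q[1])-q[2]
    r=least_squares(f,[P[:,0].mean(),P[:,1].mean(),.06],loss='soft_l1',f_scale=.002); return np.round(r.x,4),len(P)
def dishscan(w,name=None):
    h=cv2.cvtColor(w['img'],cv2.COLOR_RGB2HSV).astype(int); H,S,V=h[...,0],h[...,1],h[...,2]
    vv,uu=np.mgrid[0:480,0:640]
    def pl(m,z):
        c,r=np.nonzero(m)[::-1]; o=[at(w,(a,b),z)[:2] for a,b in zip(c,r)]; return np.array(o) if o else np.zeros((0,2))
    near=np.hypot(*( (np.dstack([uu,vv])-proj(w,[.54,.275,.03])[0]).transpose(2,0,1)))<150
    gold=(H>=18)&(H<=32)&(S>120)&(V>90)&near&(vv<275); G=pl(gold,.018)
    G=G[np.hypot(*(G-[.54,.275]).T)<.11]
    if len(G)>20: print('ring',circ(G))
    blue=((H>=92)&(H<=118)&(S>60)&(V>60)&near&(vv<275)).astype(np.uint8)
    n,l,st,c=cv2.connectedComponentsWithStats(cv2.morphologyEx(blue,cv2.MORPH_OPEN,np.ones((3,3))))
    i=1+np.argmax(st[1:,4]); hull=cv2.convexHull(cv2.findNonZero((l==i).astype(np.uint8))); m=np.zeros((480,640),np.uint8); cv2.fillConvexPoly(m,hull,1)
    model=lambda x: np.vstack([cyl(x[0],x[1],.06,.018),cyl(x[0],x[1],.06,.054)])
    x,q=fit(model,[.545,.265],[(w,m)],[.01,.01]); print('dish',np.round(x,4),round(q,3))
    brown=((V<110)&(S>60)&(H<20)&near&(vv<275))|(m>0)|gold
    mm=blob(brown,proj(w,[.54,.275,.018])[0],60,close=7)
    model=lambda x: np.vstack([cyl(x[0],x[1],.125,0),cyl(x[0],x[1],.125,.018)])
    x,q=fit(model,[.535,.28],[(w,mm)],[.01,.01]); print('stand',np.round(x,4),round(q,3))
    if name: cv2.imwrite(f'pics/{name}.png',w['img'][:,:,::-1])
E
python3 - <<'E'
from h import *
o=ctrl.get_obs();print(o['tool_pos'],o['orientation'])
w=snap('wrist');dishscan(w,'d1')
E
```

```text
[0.59915974 0.27789205 0.35161047] [-1.79923527e+02 -1.41289260e-01 -1.75080681e+02]
ring (array([0.5247, 0.2839, 0.0679]), 856)
dish [0.5703 0.297 ] 0.972
stand [0.5264 0.2817] 0.777
```

View pics/d1.png

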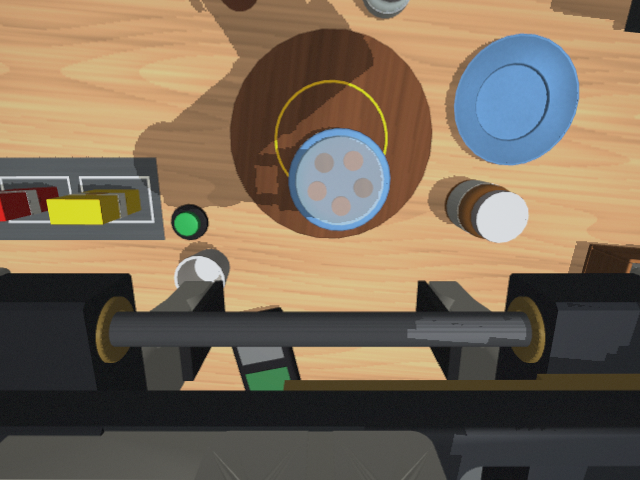

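Seen from above, the ring centre is at pixel (331,135) and the dish at (340,180), so the dish has been knocked since the first look: it's at (.570,.297) and the ring at (.525,.284). I'll push along (−.96,−.28) with the fingers set 60 mm apart as a cradle.

Emit:
{"name": "apply_moves", "arguments": {
  "commands": [
    [[1.5, 1.2, -2], 0.06, 0.32],
    [[3, 2.5, -5], 0.12, 0.32],
    [[4.5, 3.6, -9], 0.194, 0.32],
    [[5.5, 4.3, -13], 0.194, 0.32],
    [[5.5, 4.3, -17], 0.194, 0.32],
    [[5.5, 4.3, -21], 0.194, 0.32],
    [[5.5, 4.3, -25], 0.194, 0.32],
    [[5.5, 4.3, -28], 0.194, 0.32],
    [[5.5, 4.3, -30], 0.194, 0.32],
    [[5.5, 4.3, -31], 0.194, 0.32],
    [[5.5, 4.3, -31], 0.194, 0.32]
  ]
}}

```text
clock: 39.78
tool_pos: [0.6525, 0.3164, 0.0415]
orientation: [-179.9, -0.2, -164.1]
force: [-0.1, -0.1, 0.1]
opening: 0.0594
gripper_force: 0.0
```

```bash
python3 - <<'E'
from h import *
o=ctrl.get_obs();print(o['tool_pos'],o['orientation'],o['opening'],o['force'])
E
```

```text
[0.65253362 0.31644988 0.04148129] [-179.90900206   -0.22665324 -164.14948722] 0.059413847040621914 [-0.1296868  -0.06441944  0.10121664]
```

Emit:
{"name": "apply_moves", "arguments": {
  "commands": [
    [[0, 0.4, 0], 0, 0.32],
    [[-0.38, 0.29, 0], 0, 0.32],
    [[-0.77, 0.18, 0], 0, 0.32],
    [[-1.15, 0.07, 0], 0, 0.32],
    [[-1.54, -0.04, 0], 0, 0.32],
    [[-1.73, -0.1, 0], 0, 0.32],
    [[-1.92, -0.15, 0], 0, 0.32],
    [[-2.11, -0.21, 0], 0, 0.32],
    [[-2.31, -0.26, 0], 0, 0.32],
    [[-2.5, -0.32, 0], 0, 0.32],
    [[-2.69, -0.37, 0], 0, 0.32],
    [[-2.88, -0.43, 0], 0, 0.32],
    [[-3.08, -0.48, 0], 0, 0.32],
    [[-3.27, -0.54, 0], 0, 0.32],
    [[-3.46, -0.59, 0], 0, 0.32],
    [[-3.65, -0.65, 0], 0, 0.32]
  ]
}}

```text
clock: 41.12
tool_pos: [0.6171, 0.312, 0.044]
orientation: [180.0, 0.0, -164.1]
force: [1.7, 0.8, -0.4]
opening: 0.0598
gripper_force: 1.2
```

```bash
python3 - <<'E'
from h import *
o=ctrl.get_obs();print(o['tool_pos'],o['orientation'],o['opening'],o['force'])
sc=snap('scene','sc8'); h=cv2.cvtColor(sc['img'],cv2.COLOR_RGB2HSV)
print([(np.round(at(sc,d['at'],.018)[:2],3),d['score']) for d in ctrl.spot_point(sc,'dish')])
sd=snap('side','sd8'); print([(np.round(at(sd,d['at'],.018)[:2],3),d['score']) for d in ctrl.spot_point(sd,'dish')])
E
```

```text
[0.61710184 0.3120496  0.04397897] [ 1.79991001e+02  1.91874475e-02 -1.64082543e+02] 0.05975015000646791 [ 1.68077464  0.80430407 -0.38961429]
[(array([0.537, 0.27 ]), 0.63), (array([0.57 , 0.291]), 0.6), (array([ 0.608, -0.096]), 0.49)]
[(array([0.561, 0.29 ]), 0.93), (array([0.685, 0.111]), 0.7)]
```

Contact force is about 1.9 N, so it's pushing gently. Continuing most of the way.

Emit:
{"name": "apply_moves", "arguments": {
  "commands": [
    [[-0.2, -0.07, 0], 0, 0.32],
    [[-0.4, -0.13, 0], 0, 0.32],
    [[-0.6, -0.2, 0], 0, 0.32],
    [[-0.8, -0.27, 0], 0, 0.32],
    [[-1.0, -0.33, 0], 0, 0.32],
    [[-1.2, -0.4, 0], 0, 0.32],
    [[-1.4, -0.47, 0], 0, 0.32],
    [[-1.6, -0.53, 0], 0, 0.32],
    [[-1.8, -0.6, 0], 0, 0.32],
    [[-2.0, -0.67, 0], 0, 0.32],
    [[-2.2, -0.73, 0], 0, 0.32],
    [[-2.4, -0.8, 0], 0, 0.32],
    [[-2.6, -0.87, 0], 0, 0.32],
    [[-2.6, -0.87, 0], 0, 0.32]
  ]
}}

```text
clock: 42.48
tool_pos: [0.5906, 0.3031, 0.0439]
orientation: [-180.0, -0.0, -164.1]
force: [1.2, 0.6, -0.0]
opening: 0.0596
gripper_force: 0.6
```

```bash
python3 - <<'E'
from h import *
o=ctrl.get_obs();print(o['tool_pos'],o['force'])
w=snap('wrist','d2'); dishscan(w)
print([(np.round(d['at']),np.round(at(w,d['at'],.018)[:2],3),d['score']) for d in ctrl.spot_point(w,'dish')])
E
```

```text
[0.59063365 0.30306475 0.04393929] [ 1.23288527  0.6109886  -0.03458916]
dish [0.5752 0.2532] 0.085Traceback (most recent call last):
  File "<stdin>", line 3, in <module>
  File "h.py", line 123, in dishscan
    x,q=fit(model,[.535,.28],[(w,mm)],[.01,.01]); print('stand',np.round(x,4),round(q,3))
        ~~~^^^^^^^^^^^^^^^^^^^^^^^^^^^^^^^^^^^^^
  File "h.py", line 45, in fit
    r=minimize(f,x0,method='Nelder-Mead',options=dict(initial_simplex=sx,xatol=2e-4,fatol=1e-4,maxiter=250)); x0=r.x
    res = _minimize_neldermead(fun, x0, args, callback, bounds=bounds,
                               **options)
    fsim[k] = func(sim[k])
              ~~~~^^^^^^^^
    fx = function(np.copy(x), *(wrapper_args + args))
  File "h.py", line 40, in f
    a=sil(s,model(x)); t-=(a&m).sum()/max((a|m).sum(),1)
                           ~^~
TypeError: unsupported operand type(s) for &: 'int' and 'NoneType'
```

View pics/d2.png

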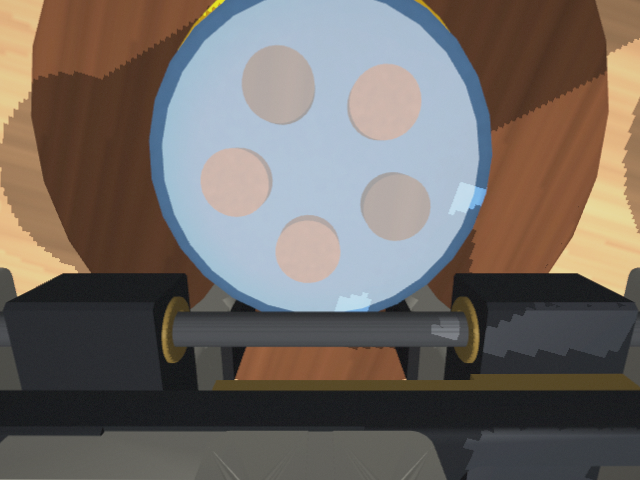

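Dish cradled centrally between the fingers, with its rim at columns 150–492 and the ring just visible at the top. I'll back off and re-measure from above.

Emit:
{"name": "apply_moves", "arguments": {
  "commands": [
    [[0.6, 0.2, 0], 0, 0.32],
    [[1.6, 0.5, 0], 0, 0.32],
    [[3.2, 1, 0], 0, 0.32],
    [[4.8, 1.4, 1], 0, 0.32],
    [[4.8, 1.4, 5], 0, 0.32],
    [[4.8, 1.4, 9], 0, 0.32],
    [[4, 1, 13], 0, 0.32],
    [[3, 0, 17], 0, 0.32],
    [[2, -1, 21], 0, 0.32],
    [[1, -2, 25], 0, 0.32],
    [[1, -2.5, 29], 0, 0.32],
    [[1, -2.5, 30.8], 0, 0.32],
    [[1, -2.5, 30.8], 0, 0.32],
    [[1, -2.5, 30.8], 0, 0.32]
  ]
}}

```text
clock: 43.7
tool_pos: [0.6013, 0.2782, 0.3534]
orientation: [179.9, 0.1, -164.1]
force: [0.2, -0.0, -1.7]
opening: 0.0597
gripper_force: 0.0
```

```bash
python3 - <<'E'
from h import *
o=ctrl.get_obs();print(o['tool_pos'])
w=snap('wrist','d3'); dishscan(w)
E
```

```text
[0.60126061 0.27823063 0.35340434]
ring (array([0.525 , 0.2843, 0.0682]), 888)
dish [0.5312 0.2859] 0.97
stand [0.5262 0.2856] 0.67
```

Remaining push is (−6, −2) mm, i.e. to TCP (.584,.3015).

Emit:
{"name": "apply_moves", "arguments": {
  "commands": [
    [[1.5, 1.5, -2], 0, 0.32],
    [[3, 3, -5], 0, 0.32],
    [[3.9, 3.9, -9], 0, 0.32],
    [[3.9, 3.9, -13], 0, 0.32],
    [[3.9, 3.9, -17], 0, 0.32],
    [[3.9, 3.9, -21], 0, 0.32],
    [[3.9, 3.9, -25], 0, 0.32],
    [[3.9, 3.9, -28], 0, 0.32],
    [[3.9, 3.9, -30], 0, 0.32],
    [[3.9, 3.9, -30.9], 0, 0.32],
    [[3.5, 3.8, -30.9], 0, 0.32],
    [[2.7, 3.6, -30.9], 0, 0.32],
    [[1.9, 3.35, -30.9], 0, 0.32],
    [[1.2, 3.15, -30.9], 0, 0.32],
    [[0.6, 2.95, -30.9], 0, 0.32],
    [[0.2, 2.85, -30.9], 0, 0.32],
    [[0, 2.8, -30.9], 0, 0.32]
  ]
}}

```text
clock: 45.17
tool_pos: [0.6006, 0.3064, 0.0441]
orientation: [180.0, 0.1, -164.1]
force: [0.8, 0.5, -0.1]
opening: 0.0598
gripper_force: 0.0
```

```bash
python3 - <<'E'
from h import *
o=ctrl.get_obs();print(o['tool_pos'],o['force'])
E
```

```text
[0.60061811 0.30637992 0.04414892] [ 0.77803704  0.49703062 -0.06652548]
```

Need a further (−1.64, −0.49) cm.

Emit:
{"name": "apply_moves", "arguments": {
  "commands": [
    [[-0.3, -0.09, 0], 0, 0.32],
    [[-0.6, -0.18, 0], 0, 0.32],
    [[-0.8, -0.24, 0], 0, 0.32],
    [[-1.0, -0.3, 0], 0, 0.32],
    [[-1.15, -0.34, 0], 0, 0.32],
    [[-1.3, -0.39, 0], 0, 0.32],
    [[-1.45, -0.43, 0], 0, 0.32],
    [[-1.6, -0.48, 0], 0, 0.32],
    [[-1.65, -0.49, 0], 0, 0.32],
    [[-1.65, -0.49, 0], 0, 0.32],
    [[-1.65, -0.49, 0], 0, 0.32]
  ]
}}

```text
clock: 46.08
tool_pos: [0.5846, 0.3013, 0.0429]
orientation: [-180.0, -0.0, -164.1]
force: [1.2, 0.6, 0.3]
opening: 0.0596
gripper_force: 0.6
```

Emit:
{"name": "apply_moves", "arguments": {
  "commands": [
    [[0.6, 0.2, 0], 0, 0.32],
    [[1.6, 0.5, 0], 0, 0.32],
    [[3.2, 1, 0], 0, 0.32],
    [[5, 1.5, 1], 0, 0.32],
    [[5, 1.5, 5], 0, 0.32],
    [[5, 1.4, 9], 0, 0.32],
    [[4, 1, 13], 0, 0.32],
    [[3, 0, 17], 0, 0.32],
    [[2, -1, 21], 0, 0.32],
    [[1.6, -2, 25], 0, 0.32],
    [[1.6, -2.3, 29], 0, 0.32],
    [[1.6, -2.3, 30.8], 0, 0.32],
    [[1.6, -2.3, 30.8], 0, 0.32],
    [[1.6, -2.3, 30.8], 0, 0.32]
  ]
}}

```text
clock: 47.25
tool_pos: [0.6009, 0.2784, 0.3526]
orientation: [179.9, 0.1, -164.1]
force: [0.2, -0.8, -0.9]
opening: 0.0595
gripper_force: 0.0
```

```bash
python3 - <<'E'
from h import *
np.set_printoptions(precision=4,suppress=True)
o=ctrl.get_obs();print(o['tool_pos'],o['orientation'])
w=snap('wrist','d4'); dishscan(w)
# button
h=cv2.cvtColor(w['img'],cv2.COLOR_RGB2HSV); m=(h[...,0]>50)&(h[...,0]<85)&(h[...,1]>130)&(h[...,2]>60); m[275:]=0
n,l,st,c=cv2.connectedComponentsWithStats(m.astype(np.uint8)); i=1+np.argmax(st[1:,4]); print('button px',c[i],st[i])
sc=snap('scene'); sd=snap('side')
R=[ray(w,c[i])]
for s,g in((sc,None),(sd,None)):
    h=cv2.cvtColor(s['img'],cv2.COLOR_RGB2HSV); mm=(h[...,0]>50)&(h[...,0]<85)&(h[...,1]>130)&(h[...,2]>50)
    n,l,st2,c2=cv2.connectedComponentsWithStats(mm.astype(np.uint8)); t=proj(s,at(w,c[i],.035))[0]
    k=[j for j in range(1,n) if st2[j,4]>30]; j=min(k,key=lambda j:np.hypot(*(c2[j]-t))); print(c2[j],t,st2[j]); R.append(ray(s,c2[j]))
A=np.zeros((3,3));b=np.zeros(3)
for o_,d in R:
    d=d/np.linalg.norm(d); M=np.eye(3)-np.outer(d,d); A+=M;b+=M@o_
print('button',np.linalg.solve(A,b),at(w,c[i],.03),at(w,c[i],.04))
print([(d['at'],d['score']) for d in ctrl.spot_point(w,'light_top')])
for c_,g in dict(yellow=(.626,.01),red=(.636,-.095),green=(.648,-.2),blue=(.646,-.306)).items(): print(c_,upfit(c_,g,[sc,sd])[:2])
E
```

```text
[0.6009 0.2784 0.3526] [ 179.9228    0.1245 -164.0941]
ring (array([0.5246, 0.2842, 0.068 ]), 1177)
dish [0.525  0.2837] 0.97
stand [0.5265 0.2844] 0.668
button px [181.0914 194.7905] [168 183  27  25 525]
[383.0769 291.7308] [383.7463 284.3127] [376 287  14  11 104]
[351.8495 211.1075] [349.3201 202.6898] [346 207  13   9  93]
button [0.6455 0.1073 0.0136] [0.6419 0.1107 0.03  ] [0.6396 0.1139 0.04  ]
[([180.7, 195.2], 0.92)]
yellow [([0.6296, 0.0127], np.float64(4.4), np.float64(0.95)), ([0.623, 0.0059], np.float64(0.9), np.float64(0.96))]
red [([0.6358, -0.0944], np.float64(7.1), np.float64(0.97)), ([0.6281, -0.1019], np.float64(7.7), np.float64(0.95))]
green [([0.6521, -0.197], np.float64(1.3), np.float64(0.78)), ([0.6425, -0.2038], np.float64(8.6), np.float64(0.89))]
blue [([0.6423, -0.3033], np.float64(4.7), np.float64(0.32)), ([0.6451, -0.3091], np.float64(7.8), np.float64(0.91))]
```

The dish is now within 1 mm of the ring's centre and the cartons are steady. Next is the button at about (.643,.109), with the gripper turned so its body clears the yellow carton.

```bash
python3 - <<'E'
from h import *
print(ctrl.get_obs()['joint_pos'])
E
```

```text
[ 4.17038998e+01  1.69271519e+01  8.98262705e+00 -1.96424794e-02
 -8.22297851e+01 -1.15785717e+02]
```

Emit:
{"name": "apply_moves", "arguments": {
  "commands": [
    [[0.4, -1.5, 0], 0.12, 0.6],
    [[0.8, -3, 0], 0.24, 0.8],
    [[1.2, -4.5, 0], 0.36, 1],
    [[1.6, -6.5, 0], 0.48, 1],
    [[2, -8.5, 0], 0.6, 1],
    [[2.5, -10.5, 0], 0.72, 1],
    [[3, -12.5, 0], 0.84, 1],
    [[3.5, -14.5, -2], 0.96, 1],
    [[4.2, -16.9, -5], 1.08, 1],
    [[4.2, -16.9, -8], 1.2, 1],
    [[4.2, -16.9, -11], 1.32, 1],
    [[4.2, -16.9, -14], 1.44, 1],
    [[4.2, -16.9, -17], 1.56, 1],
    [[4.2, -16.9, -20], 1.56, 1],
    [[4.2, -16.9, -20], 1.56, 1]
  ]
}}

```text
clock: 48.7
tool_pos: [0.6385, 0.108, 0.1431]
orientation: [179.3, -0.0, -74.8]
force: [-1.4, -0.8, -1.3]
opening: 0.0007
gripper_force: 0.0
```

```bash
python3 - <<'E'
from h import *
o=ctrl.get_obs();print(o['tool_pos'],o['orientation'],o['opening'])
R=[]
for n in('wrist','scene','side'):
    s=snap(n); r=[(np.round(d['at'],1),round(d['score'],2)) for d in ctrl.spot_point(s,'light_top')]
    h=cv2.cvtColor(s['img'],cv2.COLOR_RGB2HSV); mm=(h[...,0]>50)&(h[...,0]<85)&(h[...,1]>130)&(h[...,2]>50)
    k,l,st,c=cv2.connectedComponentsWithStats(mm.astype(np.uint8)); t=proj(s,[.643,.109,.025])[0]
    j=[j for j in range(1,k) if st[j,4]>30 and np.hypot(*(c[j]-t))<40]
    print(n,r,t,[(c[i],st[i],[at(s,c[i],z)[:2].round(4) for z in (.02,.03)]) for i in j])
E
```

```text
[0.63846508 0.10800671 0.14313524] [ 1.79297236e+02 -2.92062926e-02 -7.47669713e+01] 0.0006521597374329871
wrist [(array([312.7, 237.2]), 0.61)] [310.34444124 242.44218765] [(array([308.98340249, 236.12517289]), array([ 288,  215,   43,   43, 1446], dtype=int32), [array([0.6449, 0.1059]), array([0.6454, 0.1035])])]
scene [(array([345.7, 296.3]), 0.73), (array([383.5, 291.7]), 0.57)] [382.39826066 288.28060658] [(array([383.32323232, 291.17171717]), array([376, 286,  14,  12,  99], dtype=int32), [array([0.6477, 0.1096]), array([0.6542, 0.1053])])]
side [(array([353.5, 210.7]), 0.56)] [350.63137758 206.371456  ] [(array([351.56521739, 210.98913043]), array([346, 207,  12,   9,  92], dtype=int32), [array([0.6365, 0.0975]), array([0.6262, 0.0867])])]
```

Button at about (.645,.106), with its top around 20 mm. Descending, then pressing slowly.

Emit:
{"name": "apply_moves", "arguments": {
  "commands": [
    [[0.3, -0.2, -3], 0, 1],
    [[0.3, -0.2, -6], 0, 1],
    [[0.3, -0.2, -8], 0, 1],
    [[0.3, -0.2, -9.3], 0, 1],
    [[0.3, -0.2, -9.3], 0, 1],
    [[0.3, -0.2, -9.3], 0, 1]
  ]
}}

```text
clock: 49.5
tool_pos: [0.6462, 0.1075, 0.0589]
orientation: [-180.0, -0.0, -74.7]
force: [0.6, -0.2, 0.5]
opening: 0.0001
gripper_force: 0.0
```

Emit:
{"name": "apply_moves", "arguments": {
  "commands": [
    [[0, -0.1, -0.4], 0, 1],
    [[0, -0.1, -0.8], 0, 1],
    [[0, -0.1, -1.2], 0, 1],
    [[0, -0.1, -1.5], 0, 1],
    [[0, -0.1, -1.5], 0, 1]
  ]
}}

```text
clock: 49.92
tool_pos: [0.6453, 0.1062, 0.0425]
orientation: [180.0, 0.0, -74.7]
force: [-0.7, 0.0, 0.3]
opening: 0.0006
gripper_force: 0.0
```

Emit:
{"name": "apply_moves", "arguments": {
  "commands": [
    [[0, 0, -0.2], 0, 1],
    [[0, 0, -0.4], 0, 1],
    [[0, 0, -0.6], 0, 1],
    [[0, 0, -0.6], 0, 1]
  ]
}}

```text
clock: 50.25
tool_pos: [0.6459, 0.1064, 0.0368]
orientation: [-180.0, -0.0, -74.7]
force: [-0.4, 0.1, 2.7]
opening: 0.0004
gripper_force: 1.1
```

Emit:
{"name": "apply_moves", "arguments": {
  "commands": [
    [[0, 0, -0.15], 0, 1],
    [[0, 0, -0.3], 0, 1],
    [[0, 0, -0.4], 0, 1],
    [[0, 0, -0.4], 0, 1],
    [[0, 0, -0.4], 0, 1]
  ]
}}

```text
clock: 50.67
tool_pos: [0.6459, 0.1064, 0.0334]
orientation: [-180.0, -0.0, -74.7]
force: [-1.5, 0.3, 5.2]
opening: 0.0006
gripper_force: 2.5
```

Emit:
{"name": "apply_moves", "arguments": {
  "commands": [
    [[0, 0, -0.1], 0, 1],
    [[0, 0, -0.2], 0, 1],
    [[0, 0, -0.2], 0, 1],
    [[0, 0, -0.2], 0, 1]
  ]
}}

```text
clock: 51.0
tool_pos: [0.646, 0.1065, 0.0331]
orientation: [-179.9, -0.0, -74.7]
force: [-6.0, 0.0, 18.4]
opening: 0.0004
gripper_force: 8.9
```

Bottomed out (18 N). Lifting off, retreating, and checking before handing in.

Emit:
{"name": "apply_moves", "arguments": {
  "commands": [
    [[0, 0, 0.5], 0, 1],
    [[0, 0, 2], 0, 1],
    [[0, 0, 6], 0, 1],
    [[0, 0, 10], 0, 1],
    [[0, 0, 14], 0, 1],
    [[0, 2, 18], -0.12, 1],
    [[-0.5, 4, 22], -0.24, 1],
    [[-1, 6, 26], -0.36, 1],
    [[-1.5, 8, 29], -0.48, 1],
    [[-2, 10, 31], -0.6, 1],
    [[-2.5, 12, 31.8], -0.72, 1],
    [[-3, 14, 31.8], -0.84, 1],
    [[-3.5, 16, 31.8], -0.96, 1],
    [[-4, 17, 31.8], -1.08, 1],
    [[-4.5, 17, 31.8], -1.2, 1],
    [[-4.5, 17, 31.8], -1.32, 1],
    [[-4.5, 17, 31.8], -1.44, 1],
    [[-4.5, 17, 31.8], -1.56, 1],
    [[-4.5, 17, 31.8], -1.56, 1]
  ]
}}

```text
clock: 52.58
tool_pos: [0.6004, 0.2764, 0.3484]
orientation: [-180.0, -0.0, -164.4]
force: [0.0, -0.9, 0.3]
opening: 0.0003
gripper_force: 0.0
```

```bash
python3 - <<'E'
from h import *
w=snap('wrist'); dishscan(w); sc=snap('scene');sd=snap('side')
for c_,g in dict(yellow=(.626,.01),red=(.636,-.095),green=(.648,-.2),blue=(.646,-.306)).items(): print(c_,upfit(c_,g,[sc,sd])[:2])
E
```

```text
ring (array([0.5246, 0.2843, 0.0681]), 1192)
dish [0.5248 0.2841] 0.969
stand [0.527  0.2836] 0.668
yellow [([0.6303, 0.0117], np.float64(5.4), np.float64(0.95)), ([0.623, 0.0059], np.float64(0.9), np.float64(0.96))]
red [([0.6363, -0.0945], np.float64(8.0), np.float64(0.98)), ([0.6287, -0.101], np.float64(3.6), np.float64(0.95))]
green [([0.6524, -0.1971], np.float64(1.0), np.float64(0.89)), ([0.6451, -0.2032], np.float64(5.3), np.float64(0.89))]
blue [([0.6419, -0.3033], np.float64(4.8), np.float64(0.32)), ([0.6445, -0.3093], np.float64(6.6), np.float64(0.9))]
```

```bash
python3 -c "
from plant import ctrl
print(ctrl.close_job())"
```

```text
the job is handed in; nothing more can be done
None
```

I handed the job in at about 53 s on the robot's clock; the hand-in returned no verdict. My last check had the dish about 0.3 mm off the ring's centre, all four cartons upright and within about 6 mm of their rectangles' centres (blue checked mainly from the side camera), and the green button had been pressed to its stop and released.

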